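Close and pin the clamshell drilling jig

ROBOT

A 7-joint arm with a two-finger parallel gripper is mounted at the origin on the work surface. World frame = base frame: x ahead of the robot, y to its left, z up, the work surface at z = 0. Lengths are in m, angles in rad, forces in N, time in s.
With the tool pointing down it reaches from about 0.425 to 0.875 m from the base axis. Payload 9.9 kg.
Tool frame: the origin (TCP) lies at the very end of the fingers, on their centre line; the grasp point (between the pads) lies 19 mm behind it; z points along the fingers, y is the direction in which the jaws open and shut (so a half turn about z gives the same grasp; the last joint's range is limited). The gripper opens to 85 mm and grips with 20 to 120 N. Pads are 22 mm wide; open, the fingers measure 114 mm over their backs; the gripper's body (76 mm by 85 mm) begins 54 mm behind the grasp point. The pads swing forward as they close: fully open they stand 13 mm farther back than shut.
Start: joints at [1.062, 0.576, 0.025, 1.437, -0.015, 1.129, -0.057], TCP at [0.278, -0.615, 0.231] pointing down, gripper open.
Joint ranges: [-2.76, 2.76], [-0.34, 2.15], [-1.52, 1.57], [0.19, 2.46], [-1.09, 4.23], [0.17, 1.99], [-2.82, 2.82]. Speed limits (rad/s): [2.22, 2.22, 3.01, 3.01, 3.14, 3.14, 3.14].

INTERFACE

Orientations are given as a unit quaternion [x, y, z, w].
In Python, from plant import robot gives the robot as it stands.
- The arm moves only by the tool move_arm, never from a script. Its argument "increments" is a list of rows, each an object of numbers: "dx", "dy", "dz": the shift along the tool's x, y, z in m; "wx", "wy", "wz": the turn, a rotation vector about the tool's x, y, z in degrees. A call has 1 to 10 rows; each row shifts and turns the commanded pose from where the row before left it, along the tool's axes as they then stand; what a row does not reach is not made up. A row lasts 1/12 s, in which the tool goes at most 41.7 mm and 7.16 degrees, less where a joint would pass 70% of its speed; a pose out of reach is approached as far as the arm can. A call with a gripper value outside its range is refused whole. "jaw" is the closure, from 0 (fully open) to 1 (shut), set as the call begins (left out, the last holds). The fingers move at their own pace and stop on an object; "force" is the grip in N (left out, the last holds). Time passes only in rows, so rows that do not move let the fingers close. It gives the time, the measured TCP pose, the force and the opening at its end, in the units of the state.
- robot.state(): the state, without advancing time (a new reading comes with each control period).
- robot.grab_frame(name): name is "scene" or "top" or "wrist"; returns the picture (400x640x3 uint8, red, green, blue); there is no depth.
- robot.calibration(name): a dict with "K" (3x3 intrinsics, pixels), "rvec" (rotation vector, rad) and "tvec" (3), from world to camera coordinates, as OpenCV has them. Camera axes: x right, y down, z forward; pixel columns grow to the right and rows downward; lengths in m; the calibration is good to about 2 mm. A picture is of the moment at which its call begins: read the wrist's pose just before it. calibration takes no time and is no camera call; for the wrist camera it gives the pose at the moment of the call.
- robot.hand_in(): hands the job in, once; it reports no verdict.
The state is a dict: "clock": time; "joints": joint angles; "joint_velocities": joint speeds; "joint_efforts": joint torques, N m; "position": TCP position; "orientation": TCP orientation; "wrist_force": force on the tool from outside, world axes, zero at the start; "moment": the same for the moment, N m; "opening": opening from 0.0 (shut) to 1.0 (fully open).
Only numpy, scipy, OpenCV 4.12 (cv2) and the standard library are available. Lean on these libraries where they do the work, as an engineer would, in place of code of your own. Each camera call takes 0.05 s, during which the arm holds its last target.

TASK

Get the drilling jig ready for the drill: swing the keeper bar over the wooden blank until it clicks home against its stop, then fold the hinged lid down over it. Take the steel pin with the collar from the wooden stand, push it down through the hole in the lid into the hole of the lower half until its collar presses the sprung lid fully shut, and finish while still holding the pin pressed down: do not let go, and press through the pin, not on the lid. Leave the plain dowel, glue bottle, mug and try square where they are.

Things in the scene. Friction and masses are not known exactly. Their poses are not given: they have to be found in the camera images.
- jig: Lower half of the clamshell drilling jig: a plywood block screwed to the bench, 170 (x) by 170 (y, from -85 to +85) by 40 mm high, with a 90 x 83 mm pocket in which a wooden blank lies flush. Origin: centre of the underside, on the bench. The lid's hinge runs along x at y=+75, z=56; the lid folds over from the +y side. The pin hole is at x=0, y=-60. The keeper bar pivots at x=+72, y=-10 and its stop (a 22 x 12 x 11 mm steel block on the top face) is at x=-60, y=+5.5.
- keeper (a joint): Angle of the keeper bar about its upright pivot, rad. 0 = shut: the bar lies along the jig's x across the blank and against its stop. It grows as the knob end swings away towards the jig's -y side (up to 1.1). Light friction, stays where left. From about 0.19 to 0.02 it rides over a sprung ball (about 2 N at the knob) which then holds it at 0.
- knob (a point): Centre of the round black upright knob on the free end of the steel keeper bar: 16 mm diameter, 30 mm tall (its foot at 50 mm and its top at 80 mm above the bench, this point at 65 mm), 144 mm from the pivot. The bar is 16 mm wide, its top 50 mm above the bench.
- pivot (a point): On the keeper bar's pivot axis (upright), on the top face of the lower half (40 mm above the bench); axes as the jig's.
- lid (a joint): Angle of the lid about its hinge, rad. 0 = fully shut; about 1.57 = upright; at most 1.85, leaning back. It starts near upright and stays there by friction; it falls shut by itself from below about 1.2 and comes to rest about 0.045 ajar (6 mm up at the hole) on two sprung feet under its free end; pressing it from there to 0 takes about 5 N at the hole, and it springs back when let go.
- lid_hole (a point): Mouth of the 15 mm pin hole on the outer (upper when shut) face of the aluminium lid, 135 mm from the hinge axis; the hole is 20 mm deep (a block under the lid) and goes straight through; when the lid is shut this point is 60 mm above the bench. z points out of the outer face, y towards the hinge, x along it.
- lid_edge (a point): Middle of the lid's free edge on its outer face, 150 mm from the hinge axis; axes as lid_hole. The lid is an open frame 100 mm wide (along x) and 8 mm thick with 20 mm side rails; between 108 and 150 mm from the hinge it is solid over the whole width apart from the hole.
- hinge (a point): Middle of the lid's hinge axis (56 mm above the bench). The lid's plate is centred on this height: its outer face is 4 mm outside it.
- base_hole (a point): Mouth of the 14 mm hole in the top face of the lower half (40 mm above the bench), 40 mm deep down to the bench; axes as the jig's. The hole in the shut lid is right above it.
- pin: Steel alignment pin, loose, about 90 g, standing upright in one of the two holes of the stand with its collar resting on the stand's top (55 mm above the bench). From its foot up: shank 12 mm diameter, 45 mm long with a tapered foot; collar 26 mm diameter, 6 mm thick; round dark grip 20 mm diameter, 36 mm tall. Origin: centre of the foot, z up the pin.
- pin_grip (a point): Centre of the pin's round grip, on its axis, half-way up the grip: 69 mm above the foot, 18 mm above the top of the collar, 24 mm above the collar's underside.
- pin_tip (a point): Centre of the foot of the pin, z up along the pin. When the job is done it is 15 mm above the bench, 25 mm deep in the lower half.
- stand: Fixed wooden stand, 150 (x) by 50 (y) by 55 mm high, with two 20 mm holes at x=-40 and x=+40; origin: centre of the underside. One holds the pin, the other the plain dowel.
- dowel: Plain wooden dowel without collar, 18 mm diameter, 85 mm long, standing in the other hole, its top about 90 mm above the bench. Not needed. Origin: centre of its foot.
- glue: White bottle, 56 mm diameter, 140 mm tall. Leave it alone. Origin: centre of its underside.
- mug: White mug, 80 mm diameter, 90 mm tall. Leave it alone. Origin: centre of its underside.
- square: Try square lying flat, wooden stock 110 mm long with a 160 mm steel blade. Leave it alone. Origin: under the centre of the stock.

How it is judged:
By the outcome, as a careful person would: the job done as asked, in the order asked, and still so for the second after the job is handed in, while the arm keeps its last pose, push and grip.
It also fails if it takes over 70 s, if anything falls off the work surface, if the arm or the gripper's body presses on something with over 40 N, if the wrist force passes 120 N, or if a joint passes its speed limit or range.

## Working session

There is one attempt and no reset: what is moved stays moved. The work goes in short steps, Python scripts to look and compute and a tool call to move; the robot and the scene stay as the last step left them, time stands still between calls to the robot, and variables do not carry over. Pictures are saved under pics/ and viewed, and the job is handed in when it is done.

Besides the shell and the picture viewer there is one more tool, called after "Request:" by a JSON object that holds its "name" and its "arguments", one argument or row to a line. move_arm: Moves the arm, as the interface text tells. Its arguments: {"type":"object","properties":{"increments":{"type":"array"},"jaw":{"type":"number"},"force":{"type":"number"}},"required":["increments"]}

```bash
ls; mkdir -p pics; python3 - <<'E'
from plant import robot
import cv2
s=robot.state(); print(s)
for n in("scene","top","wrist"):
    c=robot.calibration(n); print(n,c)
    cv2.imwrite(f"pics/{n}0.png",robot.grab_frame(n)[:,:,::-1])
E
```

```text
pics
{'clock': 0.0, 'joints': array([ 1.06224071,  0.57655453,  0.02483889,  1.43791533, -0.01497971,
        1.12900484, -0.05651135]), 'joint_velocities': array([-2.05333294e-03,  1.12047048e-03,  8.06018708e-04, -8.82679815e-04,
        2.20739554e-05, -1.26466245e-03,  1.29012773e-03]), 'joint_efforts': array([ 7.26278704e-04, -7.65744209e+01,  2.25103162e+00, -2.85965002e+01,
        1.54775754e-02,  1.26958147e-02,  2.33614259e-06]), 'position': array([ 0.27797821, -0.61459953,  0.2304249 ]), 'orientation': array([ 9.77528358e-01,  2.10802249e-01, -2.29920036e-04, -8.17028981e-04]), 'wrist_force': array([ 0.42898426, -0.5910473 , -0.34776409]), 'moment': array([-0.01984268,  0.01169556,  0.02310823]), 'opening': 1.0014303323765612}
scene {'K': array([[382.5489615 ,   0.        , 317.72439594],
       [  0.        , 382.5489615 , 193.85004878],
       [  0.        ,   0.        ,   1.        ]]), 'rvec': array([ 0.94288258,  2.55038097, -0.94678234]), 'tvec': array([ 0.48075432, -0.22715203,  1.23322107])}
top {'K': array([[474.27208098,   0.        , 317.54992237],
       [  0.        , 474.27208098, 203.02631626],
       [  0.        ,   0.        ,   1.        ]]), 'rvec': array([ 2.21427362, -2.15294981,  0.04530947]), 'tvec': array([-0.0394708 ,  0.60502432,  1.08725135])}
wrist {'K': array([[303.06010447,   0.        , 315.18600459],
       [  0.        , 303.06010447, 202.92383138],
       [  0.        ,   0.        ,   1.        ]]), 'rvec': array([-2.44215846,  1.57534708,  0.2168697 ]), 'tvec': array([-0.67536227, -0.03476326,  0.37742431])}
```

View pics/scene0.png

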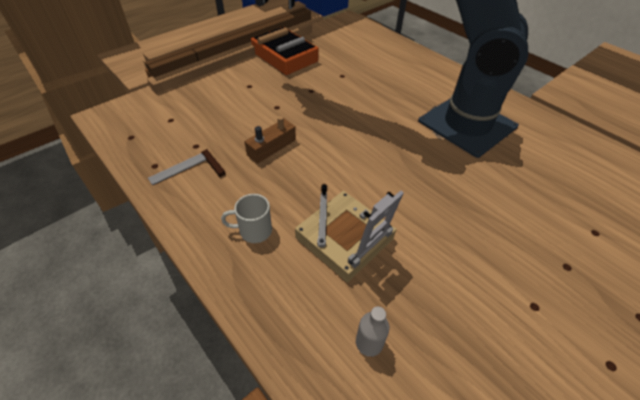

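View pics/top0.png

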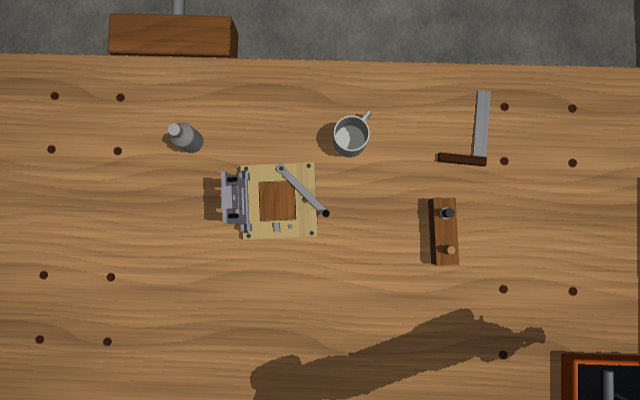

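View pics/wrist0.png

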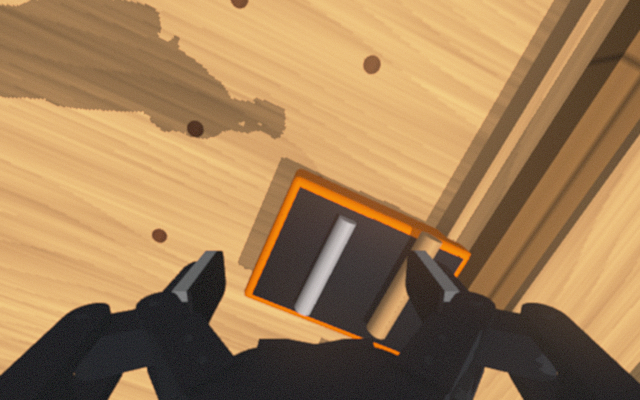

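The top view shows the jig at about (278,200), with its lid at the left (230,197). The keeper runs from its pivot at (281,168) to the knob at (326,213). The stand is at (445,231), with the pin at (447,213) and the dowel at (450,250). I'll zoom in next.

```bash
cat > h.py <<'E'
import numpy as np, cv2
from plant import robot
from scipy.spatial.transform import Rotation as R
def cam(n):
    c=robot.calibration(n); Rm,_=cv2.Rodrigues(c["rvec"]); return c["K"],Rm,np.array(c["tvec"])
def ray(c,uv):
    K,Rm,t=c; d=Rm.T@np.linalg.inv(K)@np.array([uv[0],uv[1],1.]); o=-Rm.T@t; return o,d/np.linalg.norm(d)
def onz(c,uv,z):
    o,d=ray(c,uv); return o+d*(z-o[2])/d[2]
def proj(c,p):
    K,Rm,t=c; q=K@(Rm@np.asarray(p,float)+t); return q[:2]/q[2]
def tri(c1,u1,c2,u2):
    o1,d1=ray(c1,u1);o2,d2=ray(c2,u2)
    A=np.stack([d1,-d2],1); s=np.linalg.lstsq(A,o2-o1,rcond=None)[0]
    a=o1+d1*s[0];b=o2+d2*s[1]; return (a+b)/2,np.linalg.norm(a-b)
def crop(im,x0,y0,x1,y1,f,name):
    cv2.imwrite(name,cv2.resize(im[y0:y1,x0:x1,::-1],None,fx=f,fy=f,interpolation=cv2.INTER_CUBIC))
E
python3 - <<'E'
from h import *
im=cv2.imread("pics/top0.png")[:,:,::-1]
crop(im,210,145,350,250,5.5,"pics/tj.png")
crop(im,410,180,480,280,6,"pics/ts.png")
im=cv2.imread("pics/scene0.png")[:,:,::-1]
crop(im,285,170,415,285,5,"pics/sj.png")
E
```

```text
(no output)
```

View pics/tj.png

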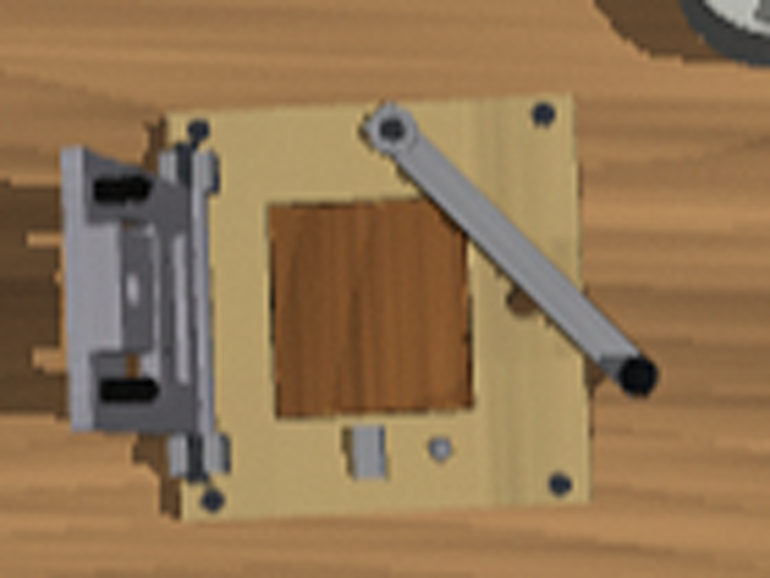

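View pics/ts.png

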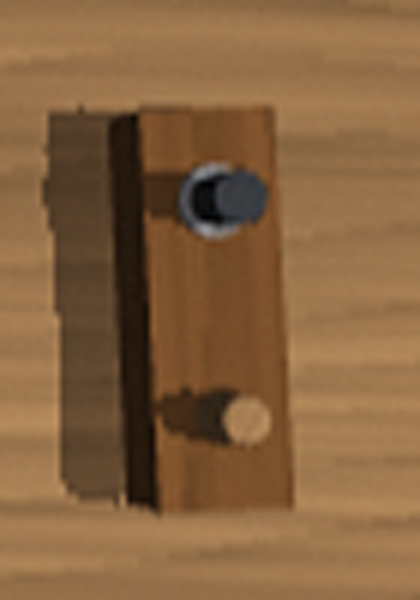

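View pics/sj.png

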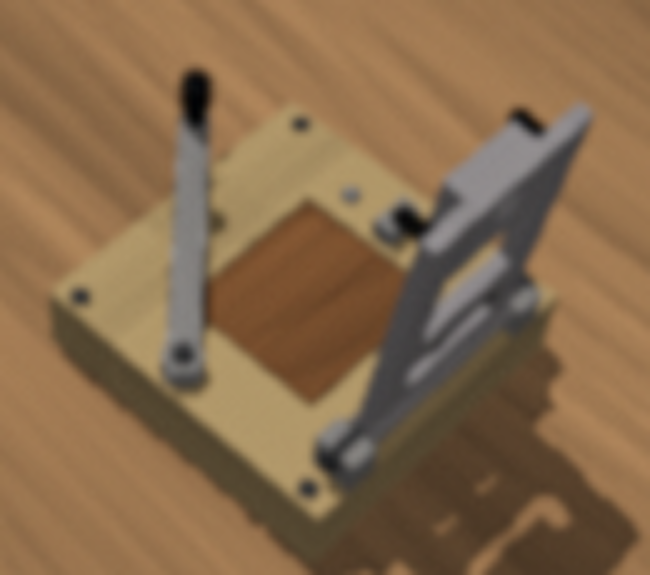

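In the top crop the jig's corners are at about (573,95), (590,502) and (180,520). The pivot is at (390,128), the knob top at (637,373), and the base hole near (523,300). In the stand crop the pin's grip top is at (242,195) and the dowel at (246,420). Next I'll turn these into metric poses.

```bash
python3 - <<'E'
from h import *
im=cv2.imread("pics/top0.png"); T=cam("top"); S=cam("scene")
hsv=cv2.cvtColor(im,cv2.COLOR_BGR2HSV)
print("ply",hsv[160,230] if 0 else hsv[170,250],"bench",hsv[230,400],"blank",hsv[200,275])
f=lambda x,y:(210+(x+.5)/5.5-.5,145+(y+.5)/5.5-.5)
# plywood corners
cs=[onz(T,f(*p),.04) for p in[(573,95),(590,502),(180,520),(168,113)]]
for c in cs: print(c)
for i in range(4): print("side",np.linalg.norm(cs[i]-cs[(i+1)%4]))
# screws
cen=np.mean(cs,0); print("centre",cen)
sc=[onz(T,f(*p),.04) for p in[(543,113),(560,484),(213,500),(198,130)]]
print("screws",sc,np.mean(sc,0))
print("pivot z.05",onz(T,f(390,128),.052),"knob top z.08",onz(T,f(637,373),.08),"basehole",onz(T,f(523,300),.04))
g=lambda x,y:(410+(x+.5)/6-.5,180+(y+.5)/6-.5)
st=[onz(T,g(*p),.055) for p in[(140,107),(273,107),(294,510),(158,510)]]
print("stand",st,np.mean(st,0),[np.linalg.norm(st[i]-st[(i+1)%4]) for i in range(4)])
print("pin top z.097",onz(T,g(242,195),.097),"collar .061",onz(T,g(214,200),.061),"dowel .09",onz(T,g(246,420),.09))
E
```

```text
ply [ 20 102 177] bench [ 15 129 156] blank [ 14 162 110]
[ 0.69885422 -0.01150551  0.04      ]
[ 0.52983355 -0.02343722  0.04      ]
[0.51752928 0.14602814 0.04      ]
[0.68684616 0.15746463 0.04      ]
side 0.16944129662479773
side 0.16991145285266593
side 0.16970267937305997
side 0.16939628939104506
centre [0.6082658  0.06713751 0.04      ]
screws [array([0.69097516, 0.00077928, 0.04      ]), array([ 0.53689721, -0.01082785,  0.04      ]), array([0.52617712, 0.13264611, 0.04      ]), array([0.68003791, 0.14463612, 0.04      ])] [0.60852185 0.06680841 0.04      ]
pivot z.05 [0.68143302 0.0632323  0.052     ] knob top z.08 [ 0.5821306  -0.04138584  0.08      ] basehole [0.61266287 0.00676435 0.04      ]
stand [array([ 0.62345233, -0.28139808,  0.055     ]), array([ 0.62480963, -0.33086481,  0.055     ]), array([ 0.47539987, -0.34035663,  0.055     ]), array([ 0.47391162, -0.29019996,  0.055     ])] [ 0.54939336 -0.31070487  0.055     ] [np.float64(0.04948534144984857), np.float64(0.14971095340939683), np.float64(0.050178744883086046), np.float64(0.149799519101326)]
pin top z.097 [ 0.58964618 -0.30878262  0.097     ] collar .061 [ 0.58917953 -0.30787061  0.061     ] dowel .09 [ 0.50919946 -0.31303615  0.09      ]
```

Every measured size matches the given ones: jig sides 169–170 mm, stand 150×50, keeper 144 mm. The jig's yaw is about 4.1°. I'll add a helper that works out moves in the tool frame, then locate the remaining points.

```bash
cat >> h.py <<'E'
YAW=np.arctan2(.0120,.1693); JC=np.array([.6083,.0671,0])
def J(x,y,z): 
    c,s=np.cos(YAW),np.sin(YAW); return JC+np.array([c*x-s*y,s*x+c*y,z])
def plan(target,yaw=None,v=True):
    "delta in the tool frame of now; yaw = wanted world heading (deg) of tool x with tool down"
    s=robot.state(); Rm=R.from_quat(s["orientation"]); d=np.asarray(target)-s["position"]
    print("pos",s["position"].round(4),"F",s["wrist_force"].round(1),"open",round(s["opening"],3),"t",round(s["clock"],2))
    print("tool d mm",(Rm.inv().apply(d)*1e3).round(1),"len",round(np.linalg.norm(d)*1e3))
    if yaw is not None:
        a=np.radians(yaw);G=R.from_matrix(np.array([[np.cos(a),np.sin(a),0],[np.sin(a),-np.cos(a),0],[0,0,-1]]))
        print("turn deg (tool)",np.degrees((Rm.inv()*G).as_rotvec()).round(2), "then tool d mm",(G.inv().apply(d)*1e3).round(1))
E
python3 - <<'E'
from h import *
T=cam("top");S=cam("scene")
print("yaw",np.degrees(YAW))
for n,p in dict(pivot=(.072,-.01,.04),base_hole=(0,-.06,.04),hinge=(0,.075,.056),knobend=(-.072,-.01,.065)).items(): print(n,J(*p),proj(T,J(*p)),proj(S,J(*p)))
f=lambda x,y:(210+(x+.5)/5.5-.5,145+(y+.5)/5.5-.5)
g=lambda x,y:(285+(x+.5)/5-.5,170+(y+.5)/5-.5)
# lid free-edge outer corners seen from above (62,147),(73,430); in scene (590,105),(433,248)
for a,b in(((62,147),(590,105)),((73,430),(433,248)),((62,147),(433,248)),((73,430),(590,105))): print(tri(T,f(*a),S,g(*b)))
print("knob top",tri(T,f(637,373),S,g(196,76)))
print("glue",onz(T,(180,130),.14),"mug",onz(T,(351,133),.09))
plan([.5821,-.0414,.15],46.4)
E
```

```text
yaw 4.0543496714310585
pivot [0.68082684 0.06221562 0.04      ] [281.42438939 168.83017722] [321.34871367 243.22710711]
base_hole [0.61254216 0.00725015 0.04      ] [304.46767143 199.18325817] [327.51692514 213.51823309]
hinge [0.6029973  0.14191231 0.056     ] [244.33252267 201.29768721] [371.17516289 243.15078598]
knobend [0.53718721 0.05203443 0.065     ] [282.83429556 231.69389821] [363.57770523 202.40544185]
(array([0.62842593, 0.16844136, 0.27824816]), np.float64(0.05021938592549486))
(array([0.57552905, 0.14884837, 0.12923899]), np.float64(0.0654847623167903))
(array([0.6516561 , 0.16344183, 0.20687747]), np.float64(0.0008020981921050606))
(array([0.55230624, 0.15492425, 0.20747314]), np.float64(0.0019625151028515595))
knob top (array([ 0.58236473, -0.04166382,  0.08110457]), np.float64(0.0007837063405959824))
glue [0.74425516 0.26833941 0.14      ] mug [ 0.75740674 -0.09265316  0.09      ]
pos [ 0.2781 -0.6147  0.2306] F [ 0.  -0.3 -0.1] open 1.002 t 0.15
tool d mm [ 513.3 -396.9   81.1] len 654
turn deg (tool) [-7.000e-02 -1.000e-02 -2.206e+01] then tool d mm [ 624.8 -175.2   80.6]
```

The knob top triangulates to z = 81 mm against the 80 expected, with a 0.8 mm ray gap. The lid edge is at z = 207 mm, leaning back at about 1.66 rad. Next I go to above the knob.

Request:
{"name": "move_arm", "arguments": {
  "increments": [
    {"wz": -5.5},
    {"wz": -5.5},
    {"wz": -5.5},
    {"wz": -5.5},
    {"dx": 0.02,"dy": -0.0055},
    {"dx": 0.039,"dy": -0.011},
    {"dx": 0.039,"dy": -0.011},
    {"dx": 0.039,"dy": -0.011},
    {"dx": 0.039,"dy": -0.011},
    {"dx": 0.039,"dy": -0.011}
  ],
  "jaw": 0.4,
  "force": 30
}}

```text
invalid input at $.increments[0]: expected keys dx, dy, dz, wx, wy, wz
```

Request:
{"name": "move_arm", "arguments": {
  "increments": [
    {"dx": 0.039,"dy": -0.011},
    {"dx": 0.039,"dy": -0.011},
    {"dx": 0.039,"dy": -0.011},
    {"dx": 0.039,"dy": -0.011},
    {"dx": 0.039,"dy": -0.011},
    {"dx": 0.039,"dy": -0.011},
    {"dx": 0.039,"dy": -0.011},
    {"dx": 0.039,"dy": -0.011},
    {"dx": 0.039,"dy": -0.011},
    {"dx": 0.02,"dy": -0.0055}
  ]
}}

```text
invalid input at $.increments[0]: expected keys dx, dy, dz, wx, wy, wz
```

```bash
python3 - <<'E'
from h import *
plan([.5821,-.0414,.15],46.4)
cv2.imwrite("pics/w1.png",robot.grab_frame("wrist")[:,:,::-1])
E
```

```text
pos [ 0.2781 -0.6147  0.2306] F [ 0.  -0.3 -0.1] open 1.002 t 0.15
tool d mm [ 513.3 -396.9   81.1] len 654
turn deg (tool) [-7.000e-02 -1.000e-02 -2.206e+01] then tool d mm [ 624.8 -175.2   80.6]
```

View pics/w1.png

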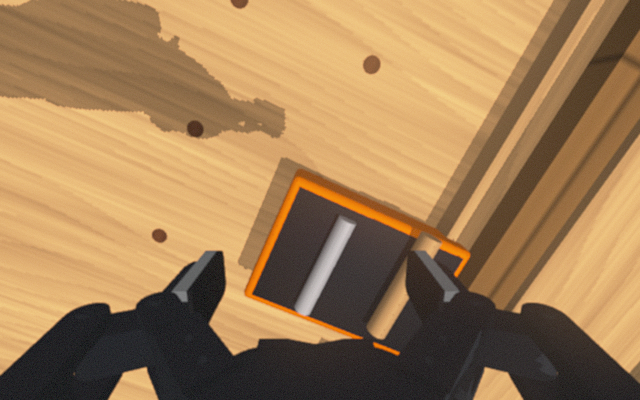

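Both calls were refused because each row needs all six keys, and the wrist view hasn't changed. I'll resend them with every key.

Request:
{"name": "move_arm", "arguments": {
  "increments": [
    {"dx": 0,"dy": 0,"dz": 0,"wx": 0,"wy": 0,"wz": -5.5},
    {"dx": 0,"dy": 0,"dz": 0,"wx": 0,"wy": 0,"wz": -5.5},
    {"dx": 0,"dy": 0,"dz": 0,"wx": 0,"wy": 0,"wz": -5.5},
    {"dx": 0,"dy": 0,"dz": 0,"wx": 0,"wy": 0,"wz": -5.5},
    {"dx": 0.02,"dy": -0.0055,"dz": 0,"wx": 0,"wy": 0,"wz": 0},
    {"dx": 0.039,"dy": -0.011,"dz": 0,"wx": 0,"wy": 0,"wz": 0},
    {"dx": 0.039,"dy": -0.011,"dz": 0,"wx": 0,"wy": 0,"wz": 0},
    {"dx": 0.039,"dy": -0.011,"dz": 0,"wx": 0,"wy": 0,"wz": 0},
    {"dx": 0.039,"dy": -0.011,"dz": 0,"wx": 0,"wy": 0,"wz": 0},
    {"dx": 0.039,"dy": -0.011,"dz": 0,"wx": 0,"wy": 0,"wz": 0}
  ],
  "jaw": 0.4,
  "force": 30
}}

```text
clock: 1.03
position: [0.3833, -0.4159, 0.2312]
orientation: [0.919, 0.393, 0.0, -0.0]
wrist_force: [1.5, 0.0, 0.2]
opening: 0.601
```

Request:
{"name": "move_arm", "arguments": {
  "increments": [
    {"dx": 0.039,"dy": -0.011,"dz": 0,"wx": 0,"wy": 0,"wz": 0},
    {"dx": 0.039,"dy": -0.011,"dz": 0,"wx": 0,"wy": 0,"wz": 0},
    {"dx": 0.039,"dy": -0.011,"dz": 0,"wx": 0,"wy": 0,"wz": 0},
    {"dx": 0.039,"dy": -0.011,"dz": 0,"wx": 0,"wy": 0,"wz": 0},
    {"dx": 0.039,"dy": -0.011,"dz": 0,"wx": 0,"wy": 0,"wz": 0},
    {"dx": 0.039,"dy": -0.011,"dz": 0,"wx": 0,"wy": 0,"wz": 0},
    {"dx": 0.039,"dy": -0.011,"dz": 0,"wx": 0,"wy": 0,"wz": 0},
    {"dx": 0.039,"dy": -0.011,"dz": 0,"wx": 0,"wy": 0,"wz": 0},
    {"dx": 0.039,"dy": -0.011,"dz": 0,"wx": 0,"wy": 0,"wz": 0},
    {"dx": 0.02,"dy": -0.0055,"dz": 0,"wx": 0,"wy": 0,"wz": 0}
  ]
}}

```text
clock: 1.87
position: [0.5652, -0.0714, 0.2313]
orientation: [0.918, 0.396, 0.001, -0.001]
wrist_force: [0.4, 0.1, -0.5]
opening: 0.604
```

```bash
python3 - <<'E'
from h import *
plan([.5821,-.0414,.15],46.4)
cv2.imwrite("pics/w2.png",robot.grab_frame("wrist")[:,:,::-1])
E
```

```text
pos [ 0.5652 -0.0714  0.2313] F [ 0.4  0.1 -0.5] open 0.604 t 1.87
tool d mm [33.2 -8.2 81.4] len 88
turn deg (tool) [-0.05 -0.15  0.23] then tool d mm [33.4 -8.4 81.3]
```

View pics/w2.png

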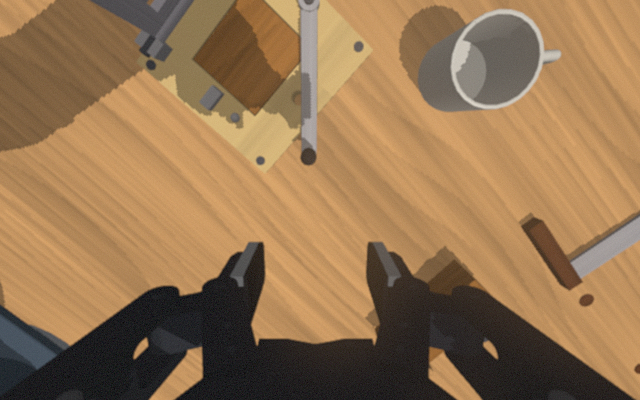

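The wrist view shows the knob straight ahead at (308,156) and the bar in line with the tool's x axis. I'll check the knob position from this view.

```bash
python3 - <<'E'
from h import *
print(onz(cam("wrist"),(308.5,156.5),.08))
plan([.5822,-.0414,.056],46.4)
E
```

```text
[ 0.5847017  -0.04065182  0.08      ]
pos [ 0.5664 -0.0685  0.2313] F [1.3 3.4 0.5] open 0.602 t 1.92
tool d mm [ 29.8  -6.8 175.4] len 178
turn deg (tool) [-0.09 -0.24  0.43] then tool d mm [ 30.5  -7.3 175.3]
```

Request:
{"name": "move_arm", "arguments": {
  "increments": [
    {"dx": 0.017,"dy": -0.004,"dz": 0,"wx": 0,"wy": 0,"wz": 0},
    {"dx": 0.017,"dy": -0.004,"dz": 0,"wx": 0,"wy": 0,"wz": 0},
    {"dx": 0,"dy": 0,"dz": 0.03,"wx": 0,"wy": 0,"wz": 0},
    {"dx": 0,"dy": 0,"dz": 0.03,"wx": 0,"wy": 0,"wz": 0},
    {"dx": 0,"dy": 0,"dz": 0.02,"wx": 0,"wy": 0,"wz": 0},
    {"dx": 0,"dy": 0,"dz": 0,"wx": 0,"wy": 0,"wz": 0}
  ]
}}

```text
clock: 2.42
position: [0.5784, -0.0474, 0.1473]
orientation: [0.919, 0.393, -0.003, -0.001]
wrist_force: [-0.9, -0.2, -0.5]
opening: 0.602
```

```bash
python3 - <<'E'
from h import *
plan([.5822,-.0414,.056],46.4)
cv2.imwrite("pics/w3.png",robot.grab_frame("wrist")[:,:,::-1])
E
```

```text
pos [ 0.5784 -0.0474  0.1473] F [-0.9 -0.2 -0.5] open 0.602 t 2.42
tool d mm [ 7.4 -0.9 91.3] len 92
turn deg (tool) [-0.29  0.28 -0.06] then tool d mm [ 6.9 -1.4 91.3]
```

View pics/w3.png

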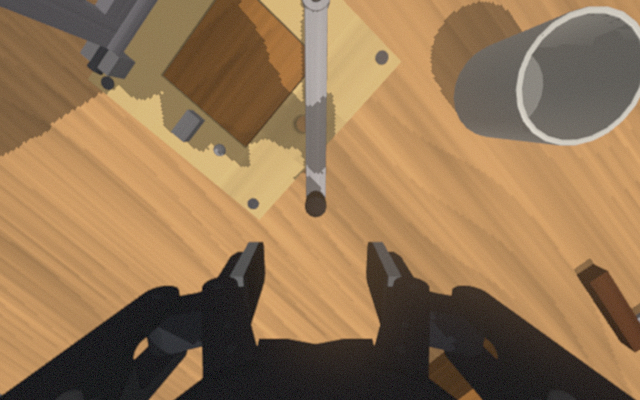

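The knob at (316,204) is centred between the fingers. I'll lower over it and close.

Request:
{"name": "move_arm", "arguments": {
  "increments": [
    {"dx": 0.007,"dy": -0.001,"dz": 0.03,"wx": 0,"wy": 0,"wz": 0},
    {"dx": 0,"dy": 0,"dz": 0.03,"wx": 0,"wy": 0,"wz": 0},
    {"dx": 0,"dy": 0,"dz": 0.02,"wx": 0,"wy": 0,"wz": 0},
    {"dx": 0,"dy": 0,"dz": 0.01,"wx": 0,"wy": 0,"wz": 0},
    {"dx": 0,"dy": 0,"dz": 0,"wx": 0,"wy": 0,"wz": 0},
    {"dx": 0,"dy": 0,"dz": 0,"wx": 0,"wy": 0,"wz": 0}
  ]
}}

```text
clock: 2.97
position: [0.586, -0.0415, 0.0625]
orientation: [0.919, 0.393, 0.001, 0.0]
wrist_force: [-0.2, -0.4, -0.2]
opening: 0.599
```

Request:
{"name": "move_arm", "arguments": {
  "increments": [
    {"dx": 0,"dy": 0,"dz": 0,"wx": 0,"wy": 0,"wz": 0},
    {"dx": 0,"dy": 0,"dz": 0,"wx": 0,"wy": 0,"wz": 0},
    {"dx": 0,"dy": 0,"dz": 0,"wx": 0,"wy": 0,"wz": 0},
    {"dx": 0,"dy": 0,"dz": 0,"wx": 0,"wy": 0,"wz": 0},
    {"dx": 0,"dy": 0,"dz": 0,"wx": 0,"wy": 0,"wz": 0}
  ],
  "jaw": 0.9,
  "force": 20
}}

```text
clock: 3.38
position: [0.586, -0.0414, 0.0625]
orientation: [0.919, 0.393, 0.001, 0.0]
wrist_force: [-0.1, 0.2, 7.3]
opening: 0.178
```

```bash
python3 - <<'E'
from h import *
plan([.5822,-.0414,.056],46.4)
E
```

```text
pos [ 0.586  -0.0414  0.0625] F [-0.1  0.2  7.3] open 0.178 t 3.38
tool d mm [-2.6 -2.7  6.5] len 8
turn deg (tool) [ 0.09 -0.07 -0.07] then tool d mm [-2.6 -2.7  6.5]
```

The opening is 15 mm, so the knob is gripped. Next I swing it along the arc about the pivot.

Request:
{"name": "move_arm", "arguments": {
  "increments": [
    {"dx": 0.0002,"dy": -0.0053,"dz": 0,"wx": 0,"wy": 0,"wz": 2.1},
    {"dx": 0.0004,"dy": -0.0106,"dz": 0,"wx": 0,"wy": 0,"wz": 4.2},
    {"dx": 0.0004,"dy": -0.0106,"dz": 0,"wx": 0,"wy": 0,"wz": 4.2},
    {"dx": 0.0004,"dy": -0.0106,"dz": 0,"wx": 0,"wy": 0,"wz": 4.2},
    {"dx": 0.0004,"dy": -0.0106,"dz": 0,"wx": 0,"wy": 0,"wz": 4.2},
    {"dx": 0.0004,"dy": -0.0106,"dz": 0,"wx": 0,"wy": 0,"wz": 4.2},
    {"dx": 0.0004,"dy": -0.0106,"dz": 0,"wx": 0,"wy": 0,"wz": 4.2},
    {"dx": 0.0002,"dy": -0.0053,"dz": 0,"wx": 0,"wy": 0,"wz": 2.1},
    {"dx": 0,"dy": 0,"dz": 0,"wx": 0,"wy": 0,"wz": 0}
  ]
}}

```text
clock: 4.13
position: [0.5468, 0.0227, 0.0624]
orientation: [0.989, 0.147, 0.001, -0.0]
wrist_force: [-1.8, -1.9, 9.1]
opening: 0.179
```

```bash
python3 - <<'E'
from h import *
print(J(-.072,-.01,.0625)); plan(J(-.072,-.01,.0625),np.degrees(YAW))
E
```

```text
[0.53718721 0.05203443 0.0625    ]
pos [0.5468 0.0227 0.0624] F [-1.8 -1.9  9.1] open 0.179 t 4.13
tool d mm [ -0.7 -30.9  -0.1] len 31
turn deg (tool) [-1.000e-02 -6.000e-02  1.281e+01] then tool d mm [ -7.6 -29.9  -0.1]
```

Request:
{"name": "move_arm", "arguments": {
  "increments": [
    {"dx": 0.0001,"dy": -0.005,"dz": 0,"wx": 0,"wy": 0,"wz": 2.1},
    {"dx": 0.0001,"dy": -0.005,"dz": 0,"wx": 0,"wy": 0,"wz": 2.1},
    {"dx": 0.0001,"dy": -0.005,"dz": 0,"wx": 0,"wy": 0,"wz": 2.1},
    {"dx": 0.0001,"dy": -0.005,"dz": 0,"wx": 0,"wy": 0,"wz": 2.1},
    {"dx": 0.0001,"dy": -0.005,"dz": 0,"wx": 0,"wy": 0,"wz": 2.1},
    {"dx": 0,"dy": -0.003,"dz": 0,"wx": 0,"wy": 0,"wz": 2.1},
    {"dx": 0,"dy": -0.002,"dz": 0,"wx": 0,"wy": 0,"wz": 0},
    {"dx": 0,"dy": 0,"dz": 0,"wx": 0,"wy": 0,"wz": 0}
  ]
}}

```text
clock: 4.8
position: [0.5419, 0.0506, 0.0624]
orientation: [0.999, 0.038, 0.001, 0.0]
wrist_force: [-2.4, -0.6, 8.6]
opening: 0.177
```

```bash
python3 - <<'E'
from h import *
plan(J(-.072,-.01,.0625),np.degrees(YAW))
E
```

```text
pos [0.5419 0.0506 0.0624] F [-2.4 -0.6  8.6] open 0.177 t 4.8
tool d mm [-4.5 -1.7 -0.1] len 5
turn deg (tool) [ 0.02 -0.08  0.26] then tool d mm [-4.6 -1.7 -0.1]
```

Request:
{"name": "move_arm", "arguments": {
  "increments": [
    {"dx": 0,"dy": -0.001,"dz": 0,"wx": 0,"wy": 0,"wz": 0},
    {"dx": 0,"dy": -0.001,"dz": 0,"wx": 0,"wy": 0,"wz": 0},
    {"dx": 0,"dy": 0,"dz": 0,"wx": 0,"wy": 0,"wz": 0},
    {"dx": 0,"dy": 0,"dz": 0,"wx": 0,"wy": 0,"wz": 0}
  ]
}}

```text
clock: 5.13
position: [0.5418, 0.0509, 0.0624]
orientation: [0.999, 0.037, 0.001, 0.001]
wrist_force: [-1.4, -6.3, 8.2]
opening: 0.172
```

Request:
{"name": "move_arm", "arguments": {
  "increments": [
    {"dx": 0,"dy": -0.001,"dz": 0,"wx": 0,"wy": 0,"wz": 0},
    {"dx": 0,"dy": -0.001,"dz": 0,"wx": 0,"wy": 0,"wz": 0},
    {"dx": 0,"dy": 0,"dz": 0,"wx": 0,"wy": 0,"wz": 0},
    {"dx": 0,"dy": 0,"dz": 0,"wx": 0,"wy": 0,"wz": 0}
  ]
}}

```text
clock: 5.47
position: [0.5418, 0.0511, 0.0624]
orientation: [0.999, 0.036, 0.001, 0.002]
wrist_force: [0.0, -11.6, 8.3]
opening: 0.175
```

The wrist force in y rose to −11.6 N with no further motion, so the bar is at its stop. I'll take off the preload, open a little, lift and look.

Request:
{"name": "move_arm", "arguments": {
  "increments": [
    {"dx": 0,"dy": 0.003,"dz": 0,"wx": 0,"wy": 0,"wz": 0},
    {"dx": 0,"dy": 0,"dz": 0,"wx": 0,"wy": 0,"wz": 0}
  ]
}}

```text
clock: 5.63
position: [0.5419, 0.0507, 0.0624]
orientation: [0.999, 0.037, 0.001, 0.0]
wrist_force: [-1.8, -1.5, 9.5]
opening: 0.171
```

Request:
{"name": "move_arm", "arguments": {
  "increments": [
    {"dx": 0,"dy": 0,"dz": 0,"wx": 0,"wy": 0,"wz": 0},
    {"dx": 0,"dy": 0,"dz": 0,"wx": 0,"wy": 0,"wz": 0},
    {"dx": 0,"dy": 0,"dz": 0,"wx": 0,"wy": 0,"wz": 0},
    {"dx": 0,"dy": 0,"dz": -0.02,"wx": 0,"wy": 0,"wz": 0},
    {"dx": 0,"dy": 0,"dz": -0.04,"wx": 0,"wy": 0,"wz": 0},
    {"dx": 0,"dy": 0,"dz": -0.04,"wx": 0,"wy": 0,"wz": 0},
    {"dx": 0,"dy": 0,"dz": -0.04,"wx": 0,"wy": 0,"wz": 0},
    {"dx": 0,"dy": 0,"dz": -0.04,"wx": 0,"wy": 0,"wz": 0},
    {"dx": 0,"dy": 0,"dz": -0.04,"wx": 0,"wy": 0,"wz": 0}
  ],
  "jaw": 0.6
}}

```text
clock: 6.38
position: [0.5407, 0.0519, 0.2834]
orientation: [0.999, 0.038, -0.0, -0.0]
wrist_force: [1.8, -0.1, -1.6]
opening: 0.396
```

```bash
python3 - <<'E'
from h import *
cv2.imwrite("pics/w4.png",robot.grab_frame("wrist")[:,:,::-1])
t=robot.grab_frame("top"); crop(t,210,120,350,250,5,"pics/tj2.png")
plan(J(0,.13,.30),np.degrees(YAW)); print(J(0,.13,.3))
E
```

```text
pos [0.5441 0.0522 0.2878] F [-0.3  0.4 -0.2] open 0.404 t 6.48
tool d mm [  65.9 -140.   -11.3] len 155
turn deg (tool) [-0.07 -0.61  0.29] then tool d mm [  65.1 -140.3  -12.2]
[0.59910865 0.19677467 0.3       ]
```

View pics/w4.png

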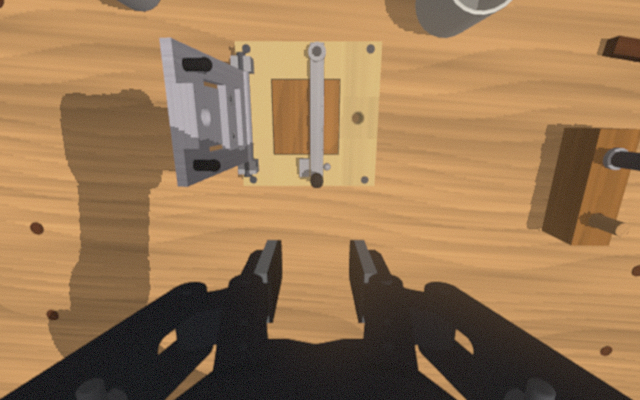

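View pics/tj2.png

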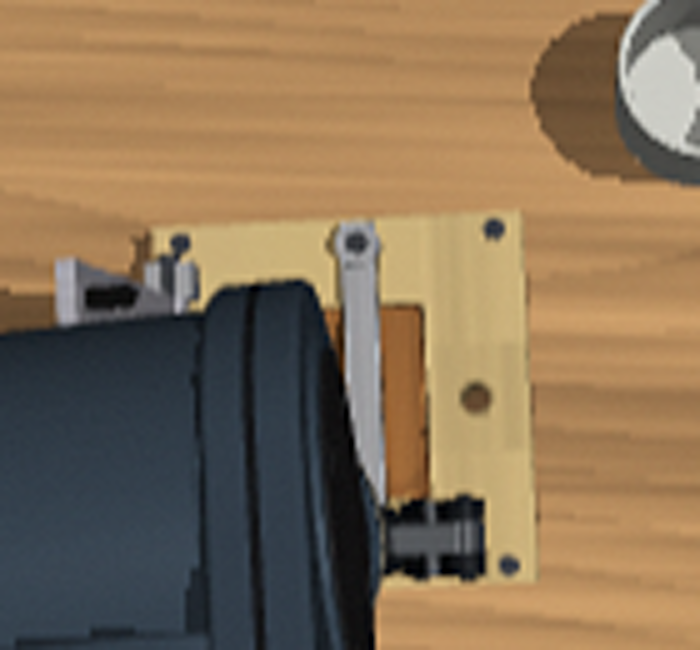

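The bar lies parallel to the jig's x axis and touches the stop: pivot (316,51), stop (305,166), knob (316,180). Now I close the fingers and go over behind the lid.

```bash
python3 - <<'E'
from h import *
W=cam("wrist"); a=onz(W,(316,51),.052); b=onz(W,(316.5,180),.08); d=a-b
print(a,b,np.linalg.norm(d[:2]),np.degrees(np.arctan2(d[1],d[0])-YAW))
E
```

```text
[0.68858203 0.0614298  0.052     ] [0.54526116 0.04991287 0.08      ] 0.14378285871457538 0.5399307327182242
```

Request:
{"name": "move_arm", "arguments": {
  "increments": [
    {"dx": 0.011,"dy": -0.023,"dz": 0,"wx": 0,"wy": 0,"wz": 0},
    {"dx": 0.011,"dy": -0.023,"dz": 0,"wx": 0,"wy": 0,"wz": 0},
    {"dx": 0.011,"dy": -0.023,"dz": 0,"wx": 0,"wy": 0,"wz": 0},
    {"dx": 0.011,"dy": -0.023,"dz": 0,"wx": 0,"wy": 0,"wz": 0},
    {"dx": 0.011,"dy": -0.023,"dz": 0,"wx": 0,"wy": 0,"wz": 0},
    {"dx": 0.006,"dy": -0.023,"dz": 0,"wx": 0,"wy": 0,"wz": 0},
    {"dx": 0,"dy": 0,"dz": 0,"wx": 0,"wy": 0,"wz": 0},
    {"dx": 0,"dy": 0,"dz": 0,"wx": 0,"wy": 0,"wz": 0}
  ],
  "jaw": 1.0
}}

```text
clock: 7.15
position: [0.5912, 0.1958, 0.2803]
orientation: [0.999, 0.039, -0.001, -0.0]
wrist_force: [-0.1, -1.1, 0.9]
opening: -0.0
```

```bash
python3 - <<'E'
from h import *
plan(J(0,.13,.18),np.degrees(YAW))
cv2.imwrite("pics/s5.png",robot.grab_frame("scene")[:,:,::-1])
E
```

```text
pos [0.5912 0.1958 0.2803] F [-0.1 -1.1  0.9] open -0.0 t 7.15
tool d mm [  8.1  -0.3 100.3] len 101
turn deg (tool) [-0.01  0.08  0.46] then tool d mm [  8.   -0.4 100.3]
```

View pics/s5.png

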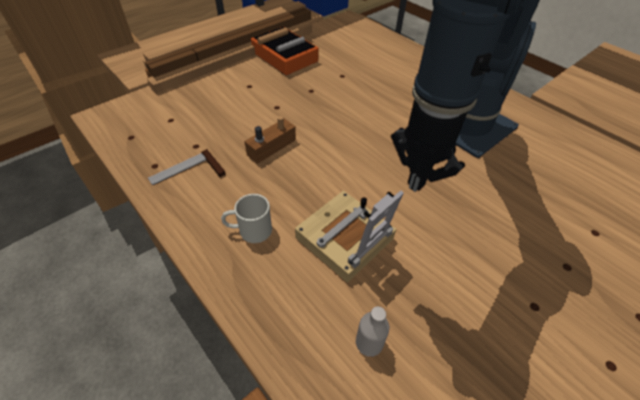

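The tool is behind the lid at (415,185), clear of the glue. The keeper reads about 0.5° from shut. I'll lower and push the lid over from behind.

Request:
{"name": "move_arm", "arguments": {
  "increments": [
    {"dx": 0.004,"dy": 0,"dz": 0.02,"wx": 0,"wy": 0,"wz": 0},
    {"dx": 0.004,"dy": 0,"dz": 0.03,"wx": 0,"wy": 0,"wz": 0},
    {"dx": 0,"dy": 0,"dz": 0.03,"wx": 0,"wy": 0,"wz": 0},
    {"dx": 0,"dy": 0,"dz": 0.02,"wx": 0,"wy": 0,"wz": 0},
    {"dx": 0,"dy": 0,"dz": 0,"wx": 0,"wy": 0,"wz": 0},
    {"dx": 0,"dy": 0.008,"dz": 0,"wx": 0,"wy": 0,"wz": 0},
    {"dx": 0,"dy": 0.008,"dz": 0,"wx": 0,"wy": 0,"wz": 0},
    {"dx": 0,"dy": 0.006,"dz": 0,"wx": 0,"wy": 0,"wz": 0},
    {"dx": 0,"dy": 0.006,"dz": 0,"wx": 0,"wy": 0,"wz": 0},
    {"dx": 0,"dy": 0.006,"dz": 0,"wx": 0,"wy": 0,"wz": 0}
  ]
}}

```text
clock: 8.03
position: [0.603, 0.1599, 0.1827]
orientation: [0.999, 0.038, 0.001, -0.0]
wrist_force: [-0.8, 0.4, 0.5]
opening: -0.0
```

Request:
{"name": "move_arm", "arguments": {
  "increments": [
    {"dx": 0,"dy": 0.006,"dz": 0,"wx": 0,"wy": 0,"wz": 0},
    {"dx": 0,"dy": 0.006,"dz": 0,"wx": 0,"wy": 0,"wz": 0},
    {"dx": 0,"dy": 0.006,"dz": 0,"wx": 0,"wy": 0,"wz": 0},
    {"dx": 0,"dy": 0.006,"dz": 0,"wx": 0,"wy": 0,"wz": 0},
    {"dx": 0,"dy": 0.006,"dz": 0,"wx": 0,"wy": 0,"wz": 0}
  ]
}}

```text
clock: 8.45
position: [0.6044, 0.1302, 0.1811]
orientation: [0.999, 0.038, -0.0, 0.0]
wrist_force: [0.1, 0.9, -0.3]
opening: -0.002
```

```bash
python3 - <<'E'
from h import *
plan(J(0,.03,.18),np.degrees(YAW))
f=robot.grab_frame("scene");crop(f,285,100,475,285,3.2,"pics/s6.png")
E
```

```text
pos [0.6044 0.1302 0.1811] F [ 0.1  0.9 -0.3] open -0.002 t 8.45
tool d mm [-0.8 33.2  1.2] len 33
turn deg (tool) [0.   0.02 0.29] then tool d mm [-0.6 33.2  1.1]
```

View pics/s6.png

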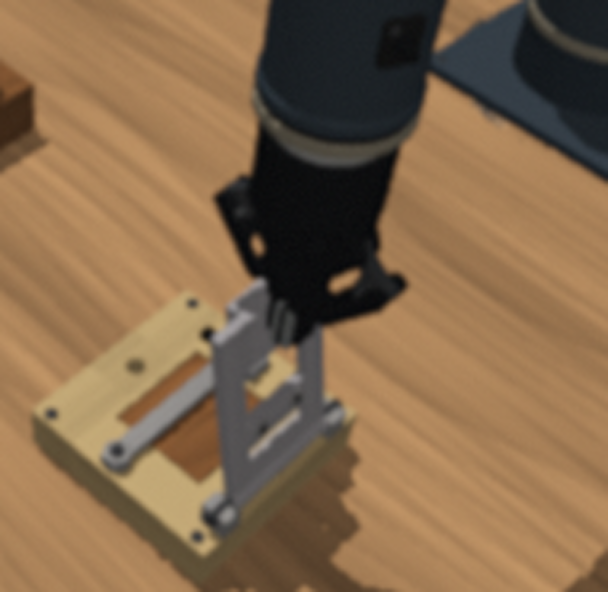

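The fingers are against the lid's outer face near its free edge, and the lid has passed upright. I keep pushing.

Request:
{"name": "move_arm", "arguments": {
  "increments": [
    {"dx": 0,"dy": 0.006,"dz": 0,"wx": 0,"wy": 0,"wz": 0},
    {"dx": 0,"dy": 0.006,"dz": 0,"wx": 0,"wy": 0,"wz": 0},
    {"dx": 0,"dy": 0.006,"dz": 0,"wx": 0,"wy": 0,"wz": 0},
    {"dx": 0,"dy": 0.006,"dz": 0,"wx": 0,"wy": 0,"wz": 0},
    {"dx": 0,"dy": 0.006,"dz": 0,"wx": 0,"wy": 0,"wz": 0},
    {"dx": 0,"dy": 0.006,"dz": 0,"wx": 0,"wy": 0,"wz": 0},
    {"dx": 0,"dy": 0,"dz": 0,"wx": 0,"wy": 0,"wz": 0},
    {"dx": 0,"dy": 0,"dz": 0,"wx": 0,"wy": 0,"wz": 0},
    {"dx": 0,"dy": 0,"dz": 0,"wx": 0,"wy": 0,"wz": 0}
  ]
}}

```text
clock: 9.25
position: [0.6072, 0.0952, 0.1813]
orientation: [0.999, 0.038, -0.0, -0.0]
wrist_force: [0.4, 0.2, 0.4]
opening: 0.003
```

```bash
python3 - <<'E'
from h import *
plan(J(0,.03,.18),np.degrees(YAW))
f=robot.grab_frame("scene");crop(f,285,100,475,285,3.2,"pics/s7.png")
E
```

```text
pos [0.6072 0.0952 0.1813] F [0.4 0.2 0.4] open 0.003 t 9.25
tool d mm [-0.9 -1.9  1.3] len 2
turn deg (tool) [-0.02  0.    0.29] then tool d mm [-0.9 -1.9  1.3]
```

View pics/s7.png

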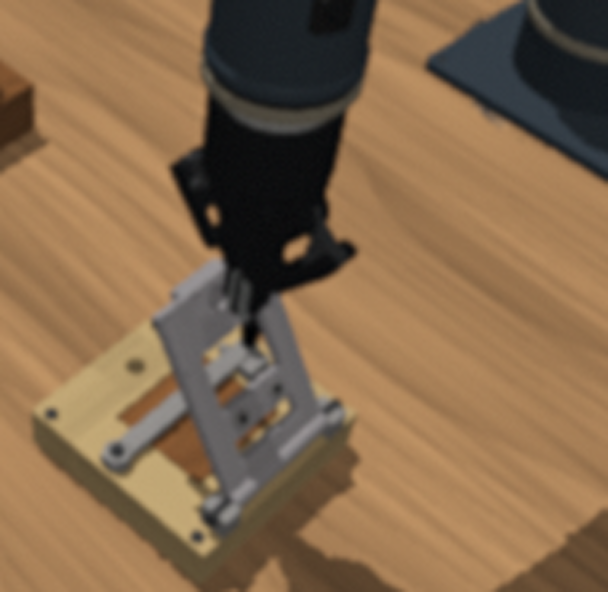

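The lid is at roughly 1.25 rad and still resting against the fingers. A little more.

Request:
{"name": "move_arm", "arguments": {
  "increments": [
    {"dx": 0,"dy": 0.005,"dz": 0,"wx": 0,"wy": 0,"wz": 0},
    {"dx": 0,"dy": 0.005,"dz": 0,"wx": 0,"wy": 0,"wz": 0},
    {"dx": 0,"dy": 0.005,"dz": 0,"wx": 0,"wy": 0,"wz": 0},
    {"dx": 0,"dy": 0.005,"dz": 0,"wx": 0,"wy": 0,"wz": 0},
    {"dx": 0,"dy": 0.005,"dz": 0,"wx": 0,"wy": 0,"wz": 0},
    {"dx": 0,"dy": 0,"dz": 0,"wx": 0,"wy": 0,"wz": 0},
    {"dx": 0,"dy": 0,"dz": 0,"wx": 0,"wy": 0,"wz": 0},
    {"dx": 0,"dy": 0,"dz": 0,"wx": 0,"wy": 0,"wz": 0},
    {"dx": 0,"dy": 0,"dz": 0,"wx": 0,"wy": 0,"wz": 0},
    {"dx": 0,"dy": 0,"dz": 0,"wx": 0,"wy": 0,"wz": 0}
  ]
}}

```text
clock: 10.13
position: [0.6091, 0.0704, 0.1813]
orientation: [0.999, 0.038, -0.0, -0.0]
wrist_force: [-0.9, -0.6, -0.2]
opening: 0.002
```

```bash
python3 - <<'E'
from h import *
plan([.589,-.308,.18],np.degrees(YAW))
f=robot.grab_frame("scene");crop(f,285,100,475,285,3.2,"pics/s8.png")
E
```

```text
pos [0.6091 0.0704 0.1813] F [-0.9 -0.6 -0.2] open 0.002 t 10.13
tool d mm [-48.9 375.8   1.2] len 379
turn deg (tool) [-0.01  0.    0.32] then tool d mm [-46.8 376.1   1.3]
```

View pics/s8.png

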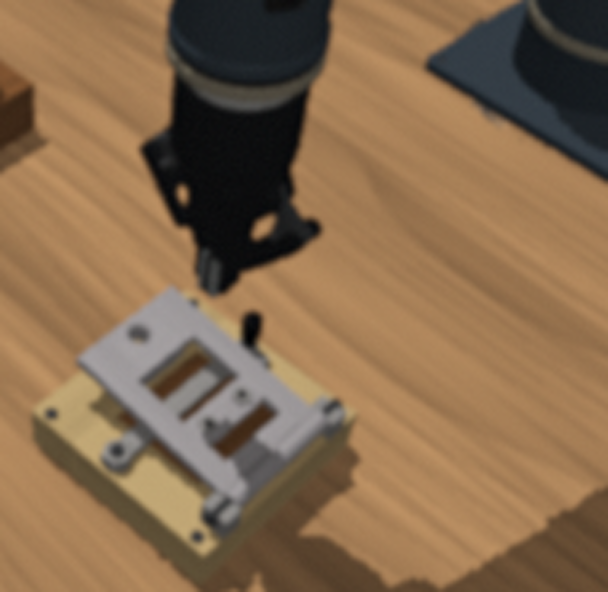

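The lid has folded down, possibly still settling. I go to the pin now and will check the lid afterwards.

Request:
{"name": "move_arm", "arguments": {
  "increments": [
    {"dx": -0.0025,"dy": 0.0185,"dz": 0,"wx": 0,"wy": 0,"wz": 0},
    {"dx": -0.005,"dy": 0.037,"dz": 0,"wx": 0,"wy": 0,"wz": 0},
    {"dx": -0.005,"dy": 0.037,"dz": 0,"wx": 0,"wy": 0,"wz": 0},
    {"dx": -0.005,"dy": 0.037,"dz": 0,"wx": 0,"wy": 0,"wz": 0},
    {"dx": -0.005,"dy": 0.037,"dz": 0,"wx": 0,"wy": 0,"wz": 0},
    {"dx": -0.005,"dy": 0.037,"dz": 0,"wx": 0,"wy": 0,"wz": 0},
    {"dx": -0.005,"dy": 0.037,"dz": 0,"wx": 0,"wy": 0,"wz": 0},
    {"dx": -0.005,"dy": 0.037,"dz": 0,"wx": 0,"wy": 0,"wz": 0},
    {"dx": -0.005,"dy": 0.037,"dz": 0,"wx": 0,"wy": 0,"wz": 0},
    {"dx": -0.005,"dy": 0.037,"dz": 0,"wx": 0,"wy": 0,"wz": 0}
  ],
  "jaw": 0.4
}}

```text
clock: 11.02
position: [0.5881, -0.2857, 0.1814]
orientation: [0.999, 0.038, 0.0, -0.0]
wrist_force: [0.8, 0.0, -1.2]
opening: 0.6
```

Request:
{"name": "move_arm", "arguments": {
  "increments": [
    {"dx": -0.0025,"dy": 0.0245,"dz": 0,"wx": 0,"wy": 0,"wz": 0},
    {"dx": 0,"dy": 0,"dz": 0,"wx": 0,"wy": 0,"wz": 0},
    {"dx": 0,"dy": 0,"dz": 0,"wx": 0,"wy": 0,"wz": 0},
    {"dx": 0,"dy": 0,"dz": 0,"wx": 0,"wy": 0,"wz": 0}
  ]
}}

```text
clock: 11.35
position: [0.5879, -0.3077, 0.181]
orientation: [0.999, 0.038, -0.0, -0.001]
wrist_force: [0.7, 0.5, -0.5]
opening: 0.601
```

```bash
python3 - <<'E'
from h import *
plan([.5893,-.3083,.13],np.degrees(YAW))
f=robot.grab_frame("top");crop(f,210,140,350,250,5.5,"pics/t9.png"); cv2.imwrite("pics/t9f.png",f[:,:,::-1])
f=robot.grab_frame("scene");crop(f,285,170,415,285,5,"pics/s9.png"); cv2.imwrite("pics/s9f.png",f[:,:,::-1])
cv2.imwrite("pics/w9.png",robot.grab_frame("wrist")[:,:,::-1])
E
```

```text
pos [ 0.5879 -0.3077  0.181 ] F [ 0.7  0.5 -0.5] open 0.601 t 11.35
tool d mm [ 1.3  0.7 51. ] len 51
turn deg (tool) [-0.06  0.    0.32] then tool d mm [ 1.3  0.7 51. ]
```

View pics/t9.png

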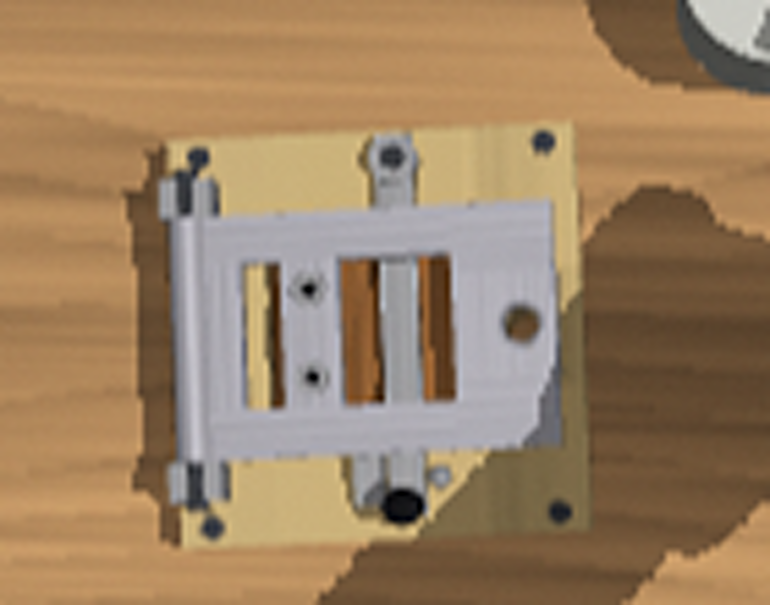

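View pics/s9.png

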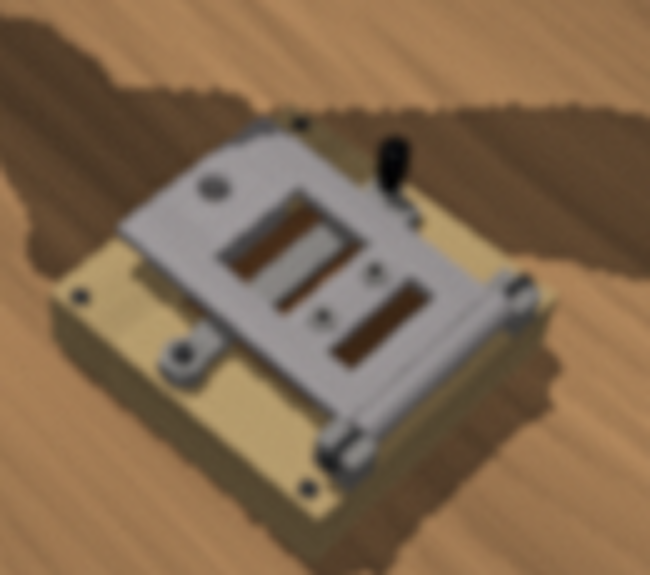

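View pics/w9.png

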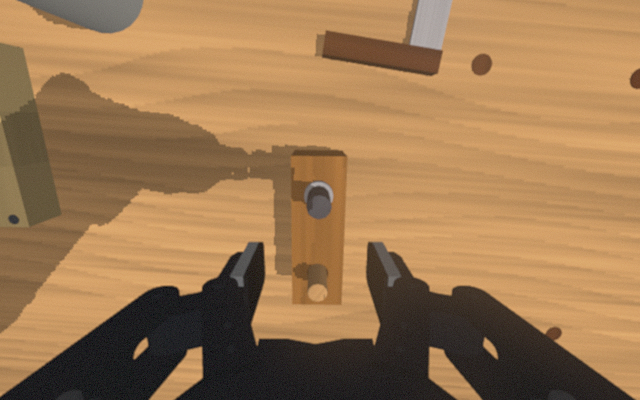

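The lid has settled nearly flat, with its hole at (521,323) in the top crop. The keeper is still against its stop. The pin is between the fingers at (319,205), and I'll measure both it and the hole.

```bash
python3 - <<'E'
from h import *
T=cam("top");S=cam("scene");W=cam("wrist")
f=lambda x,y:(210+(x+.5)/5.5-.5,140+(y+.5)/5.5-.5)
g=lambda x,y:(285+(x+.5)/5-.5,170+(y+.5)/5-.5)
print("hole",tri(T,f(521,323),S,g(214,187)),onz(T,f(521,323),.066),"expected shut",J(0,-.06,.06))
print("pin top",onz(W,(319,209),.097),onz(W,(319,196),.061))
plan([.5893,-.3083,.066],np.degrees(YAW))
E
```

```text
hole (array([0.61302857, 0.00635695, 0.06457964]), np.float64(0.00047757314217737747)) [0.61276572 0.00646225 0.066     ] expected shut [0.61254216 0.00725015 0.06      ]
pin top [ 0.58898885 -0.31081829  0.097     ] [ 0.59031845 -0.311133    0.061     ]
pos [ 0.5883 -0.3069  0.1813] F [ 0.   0.4 -0.1] open 0.603 t 11.5
tool d mm [  0.8   1.6 115.3] len 115
turn deg (tool) [-0.04 -0.02  0.42] then tool d mm [  0.9   1.5 115.3]
```

Request:
{"name": "move_arm", "arguments": {
  "increments": [
    {"dx": 0.0013,"dy": 0.0005,"dz": 0.03,"wx": 0,"wy": 0,"wz": 0.3},
    {"dx": 0,"dy": 0,"dz": 0.03,"wx": 0,"wy": 0,"wz": 0},
    {"dx": 0,"dy": 0,"dz": 0.03,"wx": 0,"wy": 0,"wz": 0},
    {"dx": 0,"dy": 0,"dz": 0.015,"wx": 0,"wy": 0,"wz": 0},
    {"dx": 0,"dy": 0,"dz": 0.01,"wx": 0,"wy": 0,"wz": 0},
    {"dx": 0,"dy": 0,"dz": 0,"wx": 0,"wy": 0,"wz": 0},
    {"dx": 0,"dy": 0,"dz": 0,"wx": 0,"wy": 0,"wz": 0}
  ]
}}

```text
clock: 12.08
position: [0.5896, -0.3086, 0.0667]
orientation: [0.999, 0.036, 0.0, -0.0]
wrist_force: [-0.1, 0.1, 0.2]
opening: 0.601
```

```bash
python3 - <<'E'
from h import *
plan([.5893,-.3083,.066],np.degrees(YAW))
cv2.imwrite("pics/w10.png",robot.grab_frame("wrist")[:,:,::-1])
E
```

```text
pos [ 0.5896 -0.3086  0.0667] F [-0.1  0.1  0.2] open 0.601 t 12.08
tool d mm [-0.2 -0.3  0.7] len 1
turn deg (tool) [-0.   -0.02  0.03] then tool d mm [-0.2 -0.3  0.7]
```

View pics/w10.png

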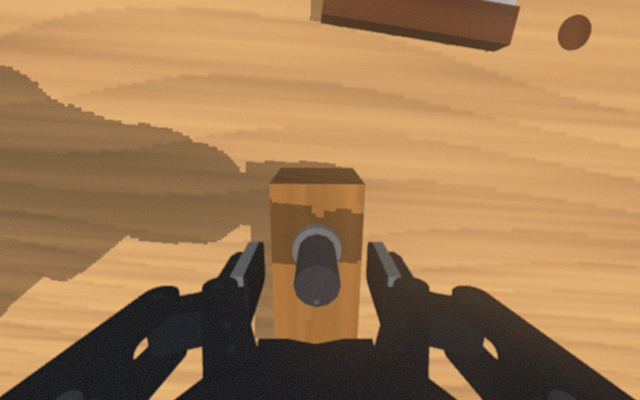

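The pin's grip at (317,270) is centred between the pads, so I grasp it firmly.

Request:
{"name": "move_arm", "arguments": {
  "increments": [
    {"dx": 0,"dy": 0,"dz": 0,"wx": 0,"wy": 0,"wz": 0},
    {"dx": 0,"dy": 0,"dz": 0,"wx": 0,"wy": 0,"wz": 0},
    {"dx": 0,"dy": 0,"dz": 0,"wx": 0,"wy": 0,"wz": 0},
    {"dx": 0,"dy": 0,"dz": 0,"wx": 0,"wy": 0,"wz": 0},
    {"dx": 0,"dy": 0,"dz": 0,"wx": 0,"wy": 0,"wz": 0},
    {"dx": 0,"dy": 0,"dz": 0,"wx": 0,"wy": 0,"wz": 0}
  ],
  "jaw": 1.0,
  "force": 80
}}

```text
clock: 12.63
position: [0.5897, -0.3093, 0.0678]
orientation: [0.999, 0.035, 0.001, 0.0]
wrist_force: [-1.4, 2.0, 5.5]
opening: 0.211
```

Request:
{"name": "move_arm", "arguments": {
  "increments": [
    {"dx": 0,"dy": 0,"dz": -0.01,"wx": 0,"wy": 0,"wz": 0},
    {"dx": 0,"dy": 0,"dz": -0.02,"wx": 0,"wy": 0,"wz": 0},
    {"dx": 0,"dy": 0,"dz": -0.03,"wx": 0,"wy": 0,"wz": 0},
    {"dx": 0,"dy": 0,"dz": -0.03,"wx": 0,"wy": 0,"wz": 0},
    {"dx": 0,"dy": 0,"dz": -0.03,"wx": 0,"wy": 0,"wz": 0},
    {"dx": 0,"dy": 0,"dz": 0,"wx": 0,"wy": 0,"wz": 0},
    {"dx": 0,"dy": 0,"dz": 0,"wx": 0,"wy": 0,"wz": 0}
  ]
}}

```text
clock: 13.22
position: [0.59, -0.3097, 0.1893]
orientation: [0.999, 0.035, 0.002, 0.001]
wrist_force: [0.2, -0.4, -1.3]
opening: 0.207
```

```bash
python3 - <<'E'
from h import *
plan([.6127,.0068,.165],np.degrees(YAW))
cv2.imwrite("pics/w11.png",robot.grab_frame("wrist")[:,:,::-1])
f=robot.grab_frame("scene");crop(f,220,60,340,180,5,"pics/s11.png"); cv2.imwrite("pics/s11f.png",f[:,:,::-1])
E
```

```text
pos [ 0.59   -0.3097  0.1893] F [ 0.2 -0.4 -1.3] open 0.207 t 13.22
tool d mm [  44.8 -314.2   23.8] len 318
turn deg (tool) [ 0.13 -0.24 -0.03] then tool d mm [  45.  -314.1   24.3]
```

View pics/w11.png

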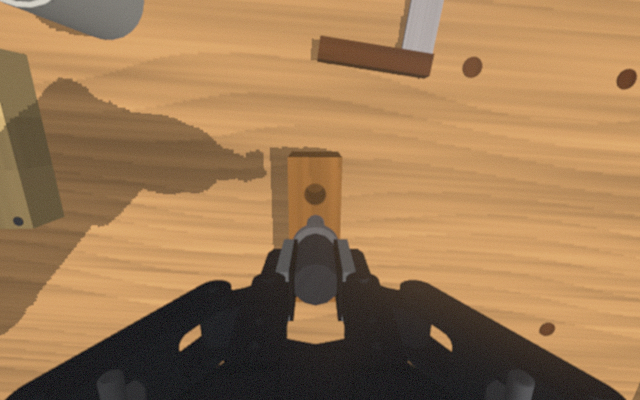

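View pics/s11.png

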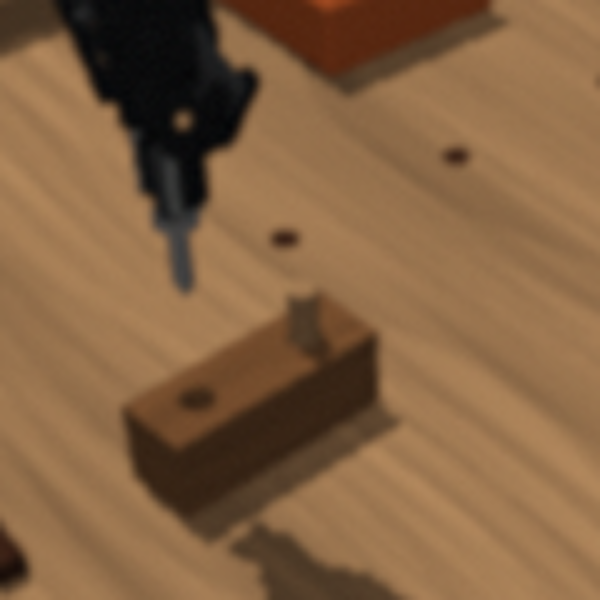

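The pin is in hand and upright, and the dowel is undisturbed. I'll carry it above the hole.

Request:
{"name": "move_arm", "arguments": {
  "increments": [
    {"dx": 0.0025,"dy": -0.0175,"dz": 0,"wx": 0,"wy": 0,"wz": 0},
    {"dx": 0.005,"dy": -0.035,"dz": 0,"wx": 0,"wy": 0,"wz": 0},
    {"dx": 0.005,"dy": -0.035,"dz": 0,"wx": 0,"wy": 0,"wz": 0},
    {"dx": 0.005,"dy": -0.035,"dz": 0,"wx": 0,"wy": 0,"wz": 0},
    {"dx": 0.005,"dy": -0.035,"dz": 0,"wx": 0,"wy": 0,"wz": 0},
    {"dx": 0.005,"dy": -0.035,"dz": 0,"wx": 0,"wy": 0,"wz": 0},
    {"dx": 0.005,"dy": -0.035,"dz": 0,"wx": 0,"wy": 0,"wz": 0},
    {"dx": 0.005,"dy": -0.035,"dz": 0,"wx": 0,"wy": 0,"wz": 0},
    {"dx": 0.005,"dy": -0.035,"dz": 0,"wx": 0,"wy": 0,"wz": 0},
    {"dx": 0.0025,"dy": -0.0175,"dz": 0,"wx": 0,"wy": 0,"wz": 0}
  ]
}}

```text
clock: 14.15
position: [0.6109, 0.0142, 0.1849]
orientation: [0.999, 0.038, -0.001, -0.001]
wrist_force: [-0.1, 0.6, -0.9]
opening: 0.21
```

Request:
{"name": "move_arm", "arguments": {
  "increments": [
    {"dx": 0,"dy": 0,"dz": 0,"wx": 0,"wy": 0,"wz": 0},
    {"dx": 0,"dy": 0,"dz": 0,"wx": 0,"wy": 0,"wz": 0},
    {"dx": 0,"dy": 0,"dz": 0,"wx": 0,"wy": 0,"wz": 0},
    {"dx": 0,"dy": 0,"dz": 0,"wx": 0,"wy": 0,"wz": 0}
  ]
}}

```text
clock: 14.48
position: [0.6114, 0.0064, 0.1858]
orientation: [0.999, 0.034, -0.001, 0.0]
wrist_force: [-0.7, -0.8, -1.2]
opening: 0.209
```

```bash
python3 - <<'E'
from h import *
plan([.6127,.0068,.14],np.degrees(YAW))
f=robot.grab_frame("wrist");crop(f,220,90,420,240,4,"pics/w12.png"); cv2.imwrite("pics/w12f.png",f[:,:,::-1])
f=robot.grab_frame("scene");crop(f,270,110,420,260,4,"pics/s12.png")
E
```

```text
pos [0.6114 0.0064 0.1858] F [-0.7 -0.8 -1.2] open 0.209 t 14.48
tool d mm [ 1.4 -0.3 45.8] len 46
turn deg (tool) [ 0.05  0.07 -0.15] then tool d mm [ 1.4 -0.3 45.8]
```

View pics/w12.png

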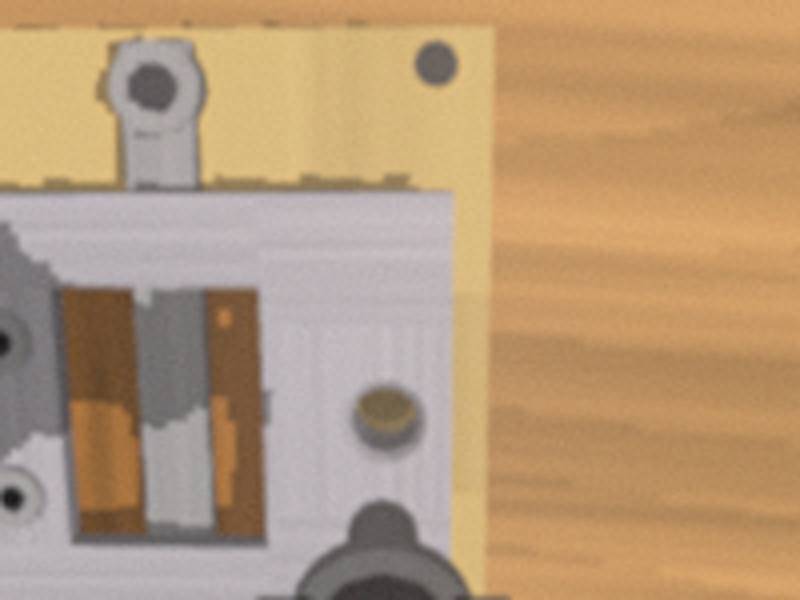

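View pics/s12.png

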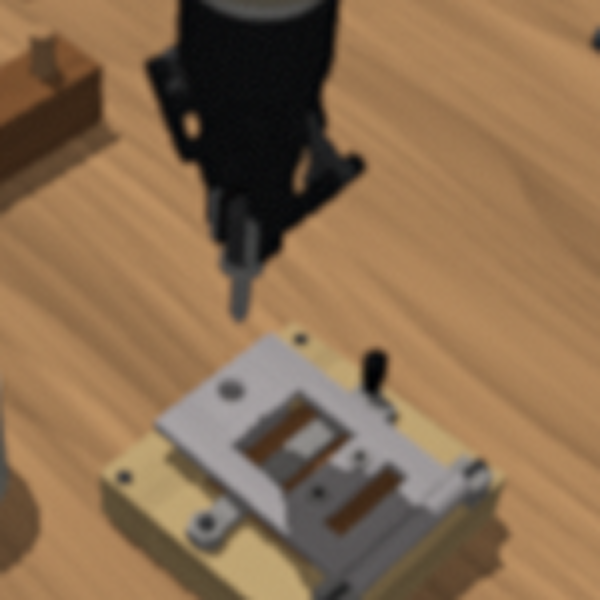

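The pin tip is just short of the hole in the wrist crop, with the hole at (388,418) and the shank at (383,~505). In the scene crop the tip is at (240,318) and the hole at (231,389). I'll compare the tip with the hole in both views.

```bash
python3 - <<'E'
from h import *
W=cam("wrist");S=cam("scene")
w=lambda x,y:(220+(x+.5)/4-.5,90+(y+.5)/4-.5)
s=lambda x,y:(270+(x+.5)/4-.5,110+(y+.5)/4-.5)
st=robot.state(); p=st["position"]; print(p)
print("hole from wrist",onz(W,w(388,418),.065), "scene",onz(S,s(231,389),.065))
q=p.copy(); q[2]-=.0565
for n,c,inv in(("W",W,lambda u:((np.array(u)-[220,90]+.5)*4-.5)),("S",S,lambda u:((np.array(u)-[270,110]+.5)*4-.5))):
    print(n,"foot exp",inv(proj(c,q)),"with 6mm in +toolx",inv(proj(c,q+[.006,0,0])), "collar",inv(proj(c,q+[0,0,.045])), "1mm y",inv(proj(c,q+[0,.001,0])))
print(np.degrees(R.from_quat(st["orientation"]).as_rotvec()))
E
```

```text
[0.6115677  0.00663615 0.18608346]
hole from wrist [0.6148547  0.00447076 0.065     ] scene [0.61322374 0.00610538 0.065     ]
W foot exp [376.1935896  525.78039376] with 6mm in +toolx [378.53869619 492.64307211] collar [374.90332677 633.21914907] 1mm y [370.40647278 525.40734077]
S foot exp [238.06254067 315.68069273] with 6mm in +toolx [230.14117601 320.79383755] collar [241.43244114 260.16461557] 1mm y [239.25214412 316.69238362]
[ 1.79863178e+02  6.13846759e+00 -4.58875560e-02]
```

Request:
{"name": "move_arm", "arguments": {
  "increments": [
    {"dx": 0.0012,"dy": 0,"dz": 0.02,"wx": 0,"wy": 0,"wz": 0},
    {"dx": 0,"dy": 0,"dz": 0.02,"wx": 0,"wy": 0,"wz": 0},
    {"dx": 0,"dy": 0,"dz": 0.01,"wx": 0,"wy": 0,"wz": 0},
    {"dx": 0,"dy": 0,"dz": 0,"wx": 0,"wy": 0,"wz": 0},
    {"dx": 0,"dy": 0,"dz": 0,"wx": 0,"wy": 0,"wz": 0},
    {"dx": 0,"dy": 0,"dz": 0,"wx": 0,"wy": 0,"wz": 0}
  ]
}}

```text
clock: 15.08
position: [0.6135, 0.0081, 0.1372]
orientation: [0.999, 0.035, 0.001, 0.0]
wrist_force: [0.5, -0.5, 0.5]
opening: 0.206
```

```bash
python3 - <<'E'
from h import *
plan([.6129,.0065,.12],np.degrees(YAW))
f=robot.grab_frame("wrist");crop(f,240,130,400,250,5,"pics/w13.png")
f=robot.grab_frame("scene");crop(f,290,150,390,250,6,"pics/s13.png")
f=robot.grab_frame("top");crop(f,260,160,340,240,6,"pics/t13.png")
E
```

```text
pos [0.6135 0.0081 0.1372] F [ 0.5 -0.5  0.5] open 0.206 t 15.08
tool d mm [-0.7  1.5 17.2] len 17
turn deg (tool) [ 0.   -0.07 -0.04] then tool d mm [-0.7  1.5 17.2]
```

View pics/w13.png

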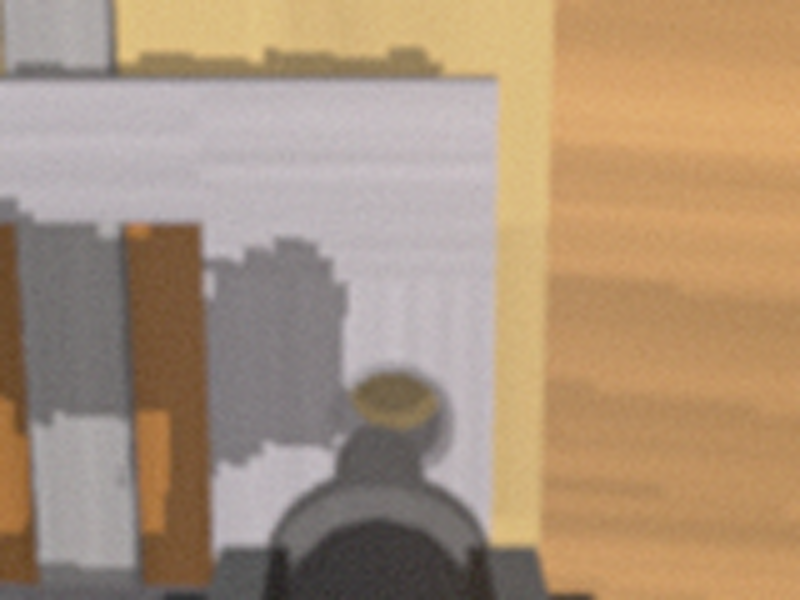

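View pics/s13.png

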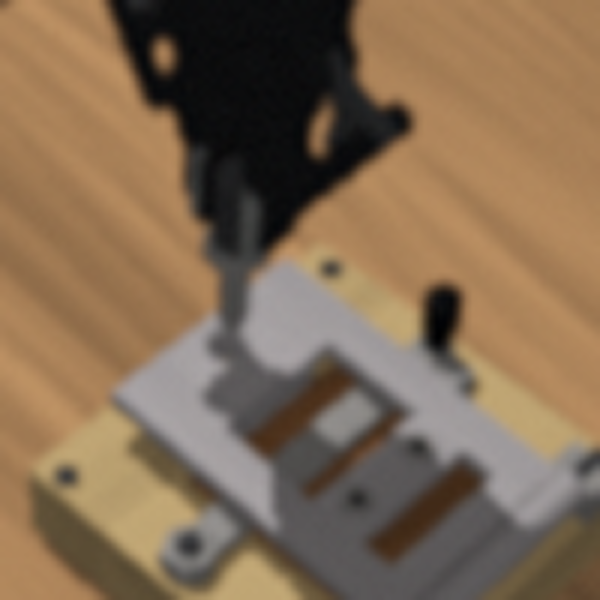

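In the wrist crop the pin (381) sits about 2 mm to the +y side of the hole centre (399). The measured pose (y = 0.0081) agrees. I'll shift by 2 mm and go into the lid hole slowly.

Request:
{"name": "move_arm", "arguments": {
  "increments": [
    {"dx": -0.0005,"dy": 0.002,"dz": 0,"wx": 0,"wy": 0,"wz": 0},
    {"dx": 0,"dy": 0,"dz": 0.004,"wx": 0,"wy": 0,"wz": 0},
    {"dx": 0,"dy": 0,"dz": 0.004,"wx": 0,"wy": 0,"wz": 0},
    {"dx": 0,"dy": 0,"dz": 0,"wx": 0,"wy": 0,"wz": 0},
    {"dx": 0,"dy": 0,"dz": 0,"wx": 0,"wy": 0,"wz": 0},
    {"dx": 0,"dy": 0,"dz": 0,"wx": 0,"wy": 0,"wz": 0}
  ]
}}

```text
clock: 15.73
position: [0.6125, 0.0064, 0.1282]
orientation: [0.999, 0.035, -0.0, -0.0]
wrist_force: [-0.5, 0.4, -1.0]
opening: 0.208
```

```bash
python3 - <<'E'
from h import *
plan([.6129,.0063,.12],np.degrees(YAW))
f=robot.grab_frame("wrist");crop(f,240,130,400,250,5,"pics/w14.png")
E
```

```text
pos [0.6125 0.0064 0.1282] F [-0.5  0.4 -1. ] open 0.208 t 15.73
tool d mm [0.4 0.1 8.2] len 8
turn deg (tool) [-0.    0.02 -0.01] then tool d mm [0.4 0.1 8.2]
```

View pics/w14.png

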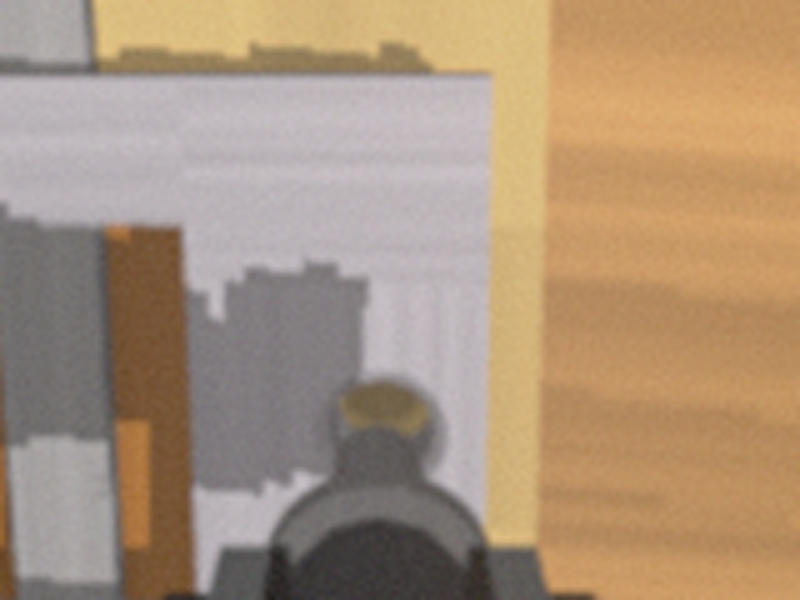

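The offset is now under 1 mm. I go down into the lid hole.

Request:
{"name": "move_arm", "arguments": {
  "increments": [
    {"dx": 0.0002,"dy": 0.0005,"dz": 0.003,"wx": 0,"wy": 0,"wz": 0},
    {"dx": 0,"dy": 0,"dz": 0.003,"wx": 0,"wy": 0,"wz": 0},
    {"dx": 0,"dy": 0,"dz": 0.003,"wx": 0,"wy": 0,"wz": 0},
    {"dx": 0,"dy": 0,"dz": 0.003,"wx": 0,"wy": 0,"wz": 0},
    {"dx": 0,"dy": 0,"dz": 0,"wx": 0,"wy": 0,"wz": 0},
    {"dx": 0,"dy": 0,"dz": 0,"wx": 0,"wy": 0,"wz": 0}
  ]
}}

```text
clock: 16.28
position: [0.6126, 0.0059, 0.116]
orientation: [0.999, 0.035, -0.0, 0.0]
wrist_force: [-0.7, 0.2, 0.4]
opening: 0.208
```

Request:
{"name": "move_arm", "arguments": {
  "increments": [
    {"dx": 0,"dy": 0,"dz": 0.003,"wx": 0,"wy": 0,"wz": 0},
    {"dx": 0,"dy": 0,"dz": 0.003,"wx": 0,"wy": 0,"wz": 0},
    {"dx": 0,"dy": 0,"dz": 0.003,"wx": 0,"wy": 0,"wz": 0},
    {"dx": 0,"dy": 0,"dz": 0,"wx": 0,"wy": 0,"wz": 0},
    {"dx": 0,"dy": 0,"dz": 0,"wx": 0,"wy": 0,"wz": 0}
  ]
}}

```text
clock: 16.7
position: [0.6127, 0.0059, 0.107]
orientation: [0.999, 0.035, -0.0, 0.0]
wrist_force: [-0.3, -1.1, -0.2]
opening: 0.208
```

The foot is about 15 mm into the lid hole with no contact force. Carrying on.

Request:
{"name": "move_arm", "arguments": {
  "increments": [
    {"dx": 0,"dy": 0,"dz": 0.003,"wx": 0,"wy": 0,"wz": 0},
    {"dx": 0,"dy": 0,"dz": 0.003,"wx": 0,"wy": 0,"wz": 0},
    {"dx": 0,"dy": 0,"dz": 0.003,"wx": 0,"wy": 0,"wz": 0},
    {"dx": 0,"dy": 0,"dz": 0.003,"wx": 0,"wy": 0,"wz": 0},
    {"dx": 0,"dy": 0,"dz": 0,"wx": 0,"wy": 0,"wz": 0},
    {"dx": 0,"dy": 0,"dz": 0,"wx": 0,"wy": 0,"wz": 0}
  ]
}}

```text
clock: 17.2
position: [0.6127, 0.0059, 0.095]
orientation: [0.999, 0.035, -0.0, -0.0]
wrist_force: [-0.6, -0.7, -0.6]
opening: 0.212
```

Request:
{"name": "move_arm", "arguments": {
  "increments": [
    {"dx": 0,"dy": 0,"dz": 0.003,"wx": 0,"wy": 0,"wz": 0},
    {"dx": 0,"dy": 0,"dz": 0.003,"wx": 0,"wy": 0,"wz": 0},
    {"dx": 0,"dy": 0,"dz": 0.003,"wx": 0,"wy": 0,"wz": 0},
    {"dx": 0,"dy": 0,"dz": 0,"wx": 0,"wy": 0,"wz": 0},
    {"dx": 0,"dy": 0,"dz": 0,"wx": 0,"wy": 0,"wz": 0}
  ]
}}

```text
clock: 17.62
position: [0.6126, 0.0059, 0.086]
orientation: [0.999, 0.035, -0.0, -0.0]
wrist_force: [0.1, 0.4, -0.4]
opening: 0.21
```

The foot is in the lower hole at z ≈ 29 mm, still without contact force. Now I press the collar down.

Request:
{"name": "move_arm", "arguments": {
  "increments": [
    {"dx": 0,"dy": 0,"dz": 0.002,"wx": 0,"wy": 0,"wz": 0},
    {"dx": 0,"dy": 0,"dz": 0.002,"wx": 0,"wy": 0,"wz": 0},
    {"dx": 0,"dy": 0,"dz": 0.002,"wx": 0,"wy": 0,"wz": 0},
    {"dx": 0,"dy": 0,"dz": 0.002,"wx": 0,"wy": 0,"wz": 0},
    {"dx": 0,"dy": 0,"dz": 0.002,"wx": 0,"wy": 0,"wz": 0},
    {"dx": 0,"dy": 0,"dz": 0,"wx": 0,"wy": 0,"wz": 0},
    {"dx": 0,"dy": 0,"dz": 0,"wx": 0,"wy": 0,"wz": 0}
  ]
}}

```text
clock: 18.2
position: [0.6129, 0.0057, 0.0764]
orientation: [0.999, 0.035, 0.0, 0.0]
wrist_force: [0.0, -0.1, 2.4]
opening: 0.208
```

Request:
{"name": "move_arm", "arguments": {
  "increments": [
    {"dx": 0,"dy": 0,"dz": 0.0015,"wx": 0,"wy": 0,"wz": 0},
    {"dx": 0,"dy": 0,"dz": 0.0015,"wx": 0,"wy": 0,"wz": 0},
    {"dx": 0,"dy": 0,"dz": 0,"wx": 0,"wy": 0,"wz": 0},
    {"dx": 0,"dy": 0,"dz": 0,"wx": 0,"wy": 0,"wz": 0}
  ]
}}

```text
clock: 18.53
position: [0.6129, 0.0056, 0.0734]
orientation: [0.999, 0.035, 0.0, 0.0]
wrist_force: [-0.3, -1.0, 3.8]
opening: 0.207
```

Request:
{"name": "move_arm", "arguments": {
  "increments": [
    {"dx": 0,"dy": 0,"dz": 0.001,"wx": 0,"wy": 0,"wz": 0},
    {"dx": 0,"dy": 0,"dz": 0.001,"wx": 0,"wy": 0,"wz": 0},
    {"dx": 0,"dy": 0,"dz": 0,"wx": 0,"wy": 0,"wz": 0},
    {"dx": 0,"dy": 0,"dz": 0,"wx": 0,"wy": 0,"wz": 0}
  ]
}}

```text
clock: 18.87
position: [0.613, 0.0056, 0.0726]
orientation: [0.999, 0.035, 0.0, 0.0]
wrist_force: [-5.3, -2.1, 17.9]
opening: 0.21
```

Request:
{"name": "move_arm", "arguments": {
  "increments": [
    {"dx": 0,"dy": 0,"dz": 0.001,"wx": 0,"wy": 0,"wz": 0},
    {"dx": 0,"dy": 0,"dz": 0.001,"wx": 0,"wy": 0,"wz": 0},
    {"dx": 0,"dy": 0,"dz": 0,"wx": 0,"wy": 0,"wz": 0},
    {"dx": 0,"dy": 0,"dz": 0,"wx": 0,"wy": 0,"wz": 0}
  ]
}}

```text
clock: 19.2
position: [0.6131, 0.0056, 0.0724]
orientation: [0.999, 0.035, 0.001, -0.0]
wrist_force: [-11.1, -1.3, 36.1]
opening: 0.207
```

The force went up sharply at TCP z = 0.0726, and I expected 0.0725, so the lid is fully shut. I back off 2 mm of command for a moderate push and look.

Request:
{"name": "move_arm", "arguments": {
  "increments": [
    {"dx": 0,"dy": 0,"dz": -0.002,"wx": 0,"wy": 0,"wz": 0},
    {"dx": 0,"dy": 0,"dz": 0,"wx": 0,"wy": 0,"wz": 0},
    {"dx": 0,"dy": 0,"dz": 0,"wx": 0,"wy": 0,"wz": 0},
    {"dx": 0,"dy": 0,"dz": 0,"wx": 0,"wy": 0,"wz": 0}
  ]
}}

```text
clock: 19.53
position: [0.613, 0.0055, 0.0726]
orientation: [0.999, 0.035, 0.0, 0.0]
wrist_force: [-4.6, -1.9, 16.4]
opening: 0.207
```

```bash
python3 - <<'E'
from h import *
plan(J(0,-.06,.0725),np.degrees(YAW))
f=robot.grab_frame("wrist");cv2.imwrite("pics/w15.png",f[:,:,::-1])
f=robot.grab_frame("scene");crop(f,280,120,400,270,4,"pics/s15.png");cv2.imwrite("pics/s15f.png",f[:,:,::-1])
f=robot.grab_frame("top");cv2.imwrite("pics/t15.png",f[:,:,::-1])
E
```

```text
pos [0.613  0.0055 0.0726] F [-4.6 -1.9 16.4] open 0.207 t 19.53
tool d mm [-0.3 -1.8  0.1] len 2
turn deg (tool) [ 0.01 -0.05 -0.04] then tool d mm [-0.3 -1.8  0.1]
```

View pics/w15.png

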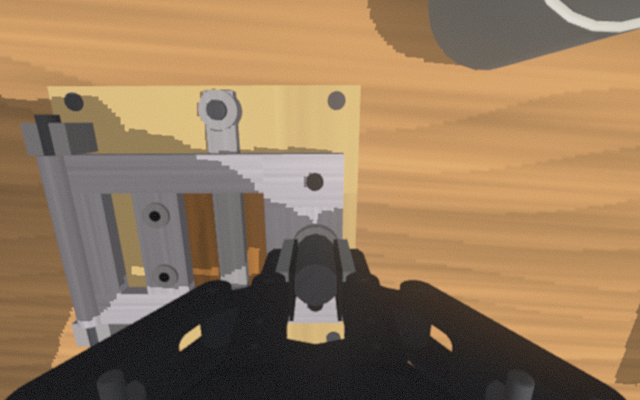

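View pics/s15.png

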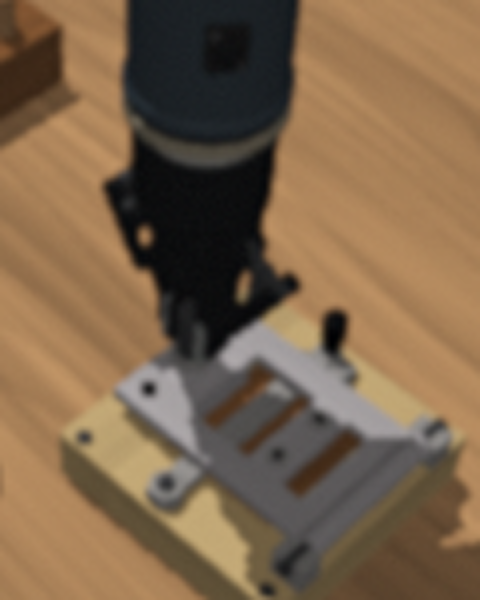

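View pics/t15.png

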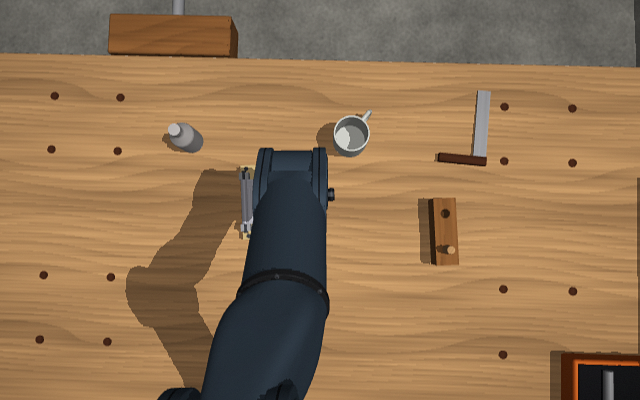

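The pin's collar is on the lid at (315,240) in the wrist view, and the sprung feet's ends now show at (314,181). Keeper, mug, glue, square and dowel are all in place. As a last numeric check I'll measure the lid corner height.

```bash
python3 - <<'E'
from h import *
W=cam("wrist");S=cam("scene")
for z in(.06,.0667): 
    p=J(.05,-.075,z); print(z,"wrist",proj(W,p),"scene crop",(proj(S,p)-[280,120]+.5)*4-.5)
print(tri(W,(343.5,153.5),S,(280+(116+.5)/4-.5,120+(387+.5)/4-.5)), J(.05,-.075,.06))
print(robot.state()["wrist_force"],robot.state()["joint_velocities"].round(3).max())
E
```

```text
0.06 wrist [339.32890214 156.40636741] scene crop [115.21778455 386.83756117]
0.0667 wrist [340.39599896 158.05368592] scene crop [115.21511792 379.7900375 ]
(array([ 0.66382369, -0.00533534,  0.05892175]), np.float64(0.00293922963824069)) [ 0.66347758 -0.00417717  0.06      ]
[-5.44508778 -2.8222447  16.58048825] 0.001
```

The lid corner sits at about 59–60 mm, which is fully shut, and the push is steady at about 16 N. Handing in.

```bash
python3 - <<'E'
from h import *
robot.hand_in(); s=robot.state(); print(s["clock"],s["position"],s["wrist_force"],s["opening"])
E
```

```text
the job is handed in; nothing more can be done
the job is handed in; nothing more can be done
```

The jig is ready for the drill: the keeper is home against its stop, the lid is shut, and the arm is still holding the pin pressed down. The job was handed in at about 20 s of the 70 s.

**Sequence:** I swung the keeper by its knob until it stopped moving (11.6 N at the stop). I then pushed the lid over from behind so that it fell shut by itself. Last, I took the pin from the stand, guided it through both holes, and pressed its collar down.

**Last checks:**
- **Keeper:** it measured about 0.5° from shut after I let go, within the range where the sprung ball holds it. It still looked against its stop in later pictures.
- **Lid:** the force went up sharply at a tool height of 72.6 mm, where I expected 72.5 mm. The lid corner measured about 59 mm, where fully shut is 60 mm; half open on its feet would be about 67 mm.
- **Pin:** it is still gripped and pushed down at a steady 16 N or so. While I was finding the end of travel, the push briefly reached 36 N, and I backed it off.
- **Other items:** the dowel, glue bottle, mug and try square looked unmoved in the last top picture.

**Disagreements:**
- The wrist camera read about 1–2 mm off in y, and in the keeper check up to 8 mm off in x, compared with the fixed cameras. I placed the tool mainly by the fixed cameras and the arm's own readings.
- A sideways force of about 5 N remains at the wrist with the pin seated.
- My state read-out after handing in returned nothing, so the figures above are from just before it.

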